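Assemble the solvent filter on the vacuum manifold

TASK

Set up the solvent filter on the vacuum manifold, one part at a time from the bottom up: the base with its stopper in the manifold's port, the sintered filter disc in the base's recess, the white sealing ring over the disc, the funnel on the ring, and last the lid on the funnel. Every part must sit level and fully home on the one below, and all must be let go. Do not disturb the cap, beaker, wash bottle and marker that stand about.

Things in the scene. Friction and masses are not known exactly. Their poses are not given: they have to be found in the camera images.
- manifold: steel vacuum manifold, fixed, 45 mm high: round chamber 66 mm across up to z = 20 mm, tapering to 56 at 25 mm, then a collar 46 mm across (z = 25 to 45) with the port: a round hole 35 mm wide (37 at the mouth), 20 mm deep. A hose barb sticks out 49 mm from the axis along its x, 12 mm up. Origin: centre of its underside; z up along the port's axis.
- filter_base: base, 28 mm high: a grey stopper 32 mm across (foot chamfered to 26) up to z = 14 mm, above it a steel flange 60 mm across. In its top a recess, floor at z = 24 mm, 49 mm wide (53 at the mouth). Stands on its stopper. In the port the flange rests on the collar, origin 31 mm above the manifold's. about 150 g. Origin: centre of its underside; z: its axis, up. Upright at the start.
- filter_disc: sintered filter disc, solid dull grey metal, bright rim, 45 mm across, 9 mm thick, edges chamfered 1 mm; same both ways up. In the base's recess its origin is 24 mm above the base's and its top 5 mm above the flange (fingertips at its sides cannot go below the flange's top). about 60 g. Origin: centre of its underside; z: its axis, up. Upright at the start.
- seal_ring: white plastic ring, 15 mm high, hole 38 mm: outside 60 mm across up to z = 10 mm, then a raised spigot 50 mm across (48 at its top). Underneath a socket 4.5 mm deep, 49 mm wide (53 at the mouth), goes over the disc; seated its origin is 28.5 mm above the base's. Spigot stays up. about 50 g. Origin: centre of its underside; z: its axis, up. Upright at the start.
- filter_funnel: steel tube open at both ends, 60 mm high; foot 60 mm across up to z = 10 mm, from z = 14 mm up 52 mm across outside, 44 inside. Underneath a socket 6 mm deep, 53 mm wide (55 at the mouth), goes over the ring's spigot; seated its origin is 10 mm above the ring's. about 180 g; grasp the tube. Origin: centre of its underside; z: its axis, up. Upright at the start.
- filter_lid: steel cap 60 mm across up to z = 12 mm, with a black knob in the middle, 16 mm across, z = 12 to 30 mm. Underneath a socket 8 mm deep, 55 mm wide (57 at the mouth), goes over the funnel's top; seated its origin is 52 mm above the funnel's. about 80 g; grasp the knob. Origin: centre of its underside; z: its axis, up. Upright at the start.
- bottle_cap: bystander: black screw cap, 37 mm across, 25 mm high, lying on the worktop. Origin: centre of its underside.
- rinse_beaker: bystander: empty glass beaker, 53 mm across, 70 mm high. Origin: centre of its underside.
- wash_bottle: bystander: white wash bottle with a red nozzle, 66x98x213 mm. Origin: under its middle, on the worktop.
- marker: bystander: red and white marker pen, lying, 135 mm long along its y, 17 mm thick. Origin: under its middle, on the worktop.
Not all that is in view belongs to the job. Leave any brown or pink look-alike of the filter_base alone.

How it is judged (in metres and radians):
On the way, in this order (a step that is already met when the one before it is completed fails the run):
1. the base is seated in the manifold's port, its flange down on the collar (horizontal distance between filter_base and manifold below 0.004 m and z of filter_base in the frame of manifold between 0.028 and 0.0328 m and angle between filter_base's own z axis and vertical below 0.06 rad), for 0.2 s.
2. the filter disc lies flat in the base's recess (horizontal distance between filter_disc and filter_base below 0.004 m and z of filter_disc in the frame of filter_base between 0.021 and 0.0258 m and angle between filter_disc's own z axis and vertical below 0.06 rad), for 0.2 s.
3. the sealing ring sits over the disc (horizontal distance between seal_ring and filter_base below 0.004 m and z of seal_ring in the frame of filter_base between 0.0255 and 0.0303 m and angle between seal_ring's own z axis and vertical below 0.06 rad), for 0.2 s.
4. the funnel sits over the ring's spigot, on its shoulder (horizontal distance between filter_funnel and seal_ring below 0.004 m and z of filter_funnel in the frame of seal_ring between 0.007 and 0.0118 m and angle between filter_funnel's own z axis and vertical below 0.06 rad), for 0.2 s.
5. the lid is fully on the funnel (horizontal distance between filter_lid and filter_funnel below 0.004 m and z of filter_lid in the frame of filter_funnel between 0.049 and 0.0538 m and angle between filter_lid's own z axis and vertical below 0.06 rad), for 0.2 s.
At the end, for the whole second after the job is handed in: Base in the port, disc in the base, ring over the disc, funnel on the ring and lid on the funnel: each centred on the one below within 4 mm, within 1.8 mm of fully home, tilted less than 0.06 rad, at rest and released (all of step 1 and all of step 2 and all of step 3 and all of step 4 and all of step 5 and linear speed of each of filter_base, filter_disc, seal_ring, filter_funnel, filter_lid below 0.01 m/s and angular speed of each of filter_base, filter_disc, seal_ring, filter_funnel, filter_lid below 0.2 rad/s); the robot touches nothing.
It fails at once if the black bottle cap is moved more than 20 mm or tipped over (distance of bottle_cap from where it was at the start of the episode above 0.02 m or angle between bottle_cap's own z axis and vertical above 0.35 rad).
It fails at once if the empty beaker is moved more than 20 mm or tipped over (distance of rinse_beaker from where it was at the start of the episode above 0.02 m or angle between rinse_beaker's own z axis and vertical above 0.35 rad).
It fails at once if the wash bottle is moved more than 20 mm or tipped over (distance of wash_bottle from where it was at the start of the episode above 0.02 m or angle between wash_bottle's own z axis and vertical above 0.35 rad).
It fails at once if the marker pen is moved more than 20 mm (distance of marker from where it was at the start of the episode above 0.02 m).
It fails at once if a filter part falls off the worktop (height (world z) of any of filter_base, filter_disc, seal_ring, filter_funnel, filter_lid below -0.05 m).
It also fails if it takes over 128 s, if anything falls off the work surface, if the arm or the gripper's body presses on something with over 40 N, if the wrist force passes 120 N, or if a joint passes its speed limit or range.

ROBOT

A 7-joint arm with a two-finger parallel gripper is mounted at the origin on a cart in front of the work surface, level with it; the furniture and walls round the work are solid. World frame = base frame: x ahead of the robot, y to its left, z up, the work surface at z = 0. Lengths are in m, angles in degrees, forces in N, time in s.
With the tool pointing down it reaches from about 0.4 to 0.875 m from the base axis. Payload 6.5 kg.
Tool frame: the origin (TCP) lies midway between the tips of the shut fingers; the grasp point (between the pads) lies 19 mm behind it; z points along the fingers, y is the line along which they close (so a half turn about z gives the same grasp; the last joint's range is limited). The gripper opens to 88 mm and grips with 3 to 60 N. Pads are 18 mm wide; open, the fingers measure 123 mm over their backs; the gripper's body (75 mm by 187 mm) begins 45 mm behind the grasp point.
Start: joints at [-74.439, 30.733, -0.252, 88.115, 0.149, 61.152, -4.079], TCP at [0.215, 0.613, 0.201] pointing down, gripper open.
Joint ranges: [-154.64, 154.64], [-21.42, 123.67], [-72.66, 72.17], [13.99, 137.28], [-74.86, 254.86], [10.95, 109.41], [-158.01, 158.01]. Speed limits (degrees/s): [136.94, 136.94, 180, 180, 180, 180, 180].

INTERFACE

Orientations are given as a 3x3 rotation matrix whose columns are the frame's x, y, z axes.
In Python, from plant import readout, optics, job, recognise, masks_of, place_of gives the robot as it stands. The module is installed in compiled form; this text tells all that it offers.
- The arm moves only by the shell command python3 -m pendant 'ROWS'. ROWS is JSON, a list of rows, each an object of numbers: "grip": the closure, from -1 (fully open) to 1 (shut), so that 0 is half open; "tx", "ty", "tz": the shift along the tool's x, y, z in cm; "turn": the turn about the tool's z in degrees. In form: [{"grip": .., "tx": .., "ty": .., "tz": .., "turn": ..}, ...]. A call has 1 to 8 rows; each row shifts and turns the commanded pose from where the row before left it, along the tool's axes as they then stand; what a row does not reach is not made up. A row lasts 1/12 s, in which the tool goes at most 41.7 mm and 7.16 degrees, less where a joint would pass 70% of its speed; a pose out of reach is approached as far as the arm can. A call with a gripper value outside its range is refused whole. The fingers move at their own pace and stop on an object; the grip force is fixed at half the most. Time passes only in rows, so rows that do not move let the fingers close. It gives the time, the measured TCP pose, the force, the opening and the grip force at its end, in the units of the state.
- readout.observe(): the state, without advancing time (a new reading comes with each control period).
- optics.capture(name): name is "side" or "top" or "wrist"; returns the picture (384x512x3 uint8, red, green, blue); there is no depth.
- optics.calibration(name): a dict with "fx", "fy", "cx", "cy" (pixels), "dist" ([k1, k2, p1, p2, k3] as OpenCV has them; the pictures are not rectified), "position" and "orientation" of the camera in the world; the wrist camera has in their place "mount" (4x4, takes a point from camera to tool coordinates, whose origin is the TCP and whose axes are the flange's). Camera axes: x right, y down, z forward; pixel columns grow to the right and rows downward; lengths in m; the calibration is good to about 2 mm. A picture is of the moment at which its call begins: read the wrist's pose just before it. calibration takes no time and is no camera call.
- job.hand_in(): hands the job in; it is judged then, once.
Trained networks look in the newest picture that a camera, given by its name, has taken for a name from the list of things; names that differ only in an ending like _2 or _b are one class to them, and where a whole thing is asked for, a point or a joint stands for the part that bears it (a point fixed in the world has none). Each returns a list of dicts, best first, with "p" (0 to 1); they miss things now and then, are a little off and sometimes report something else, mostly with a low value. They report only what shows in the picture. A call takes as long as a camera call. They do not tell look-alikes from the thing itself.
- recognise(name, camera): "point" ([x, y, z] in m, in the coordinates of the camera as it stood for that picture, good to about 4 mm: the middle of the surface that is visible of it).
- masks_of(name, camera): "pixels" (384x512 bool, what is visible of it).
- place_of(name, camera): "point" ([x, y, z] in m, in the coordinates of the camera as it stood for that picture, good to about 4 mm: a listed point, or the origin of a listed thing).
The state is a dict: "time_s": time; "qpos": joint angles; "qd": joint speeds; "joint_torque": joint torques, N m; "tool_pos": TCP position; "tcp_rot": TCP orientation; "force": force on the tool from outside, world axes, zero at the start; "ft_torque": the same for the moment, N m; "opening": opening from 0.0 (shut) to 1.0 (fully open); "gripper_force": force on a finger pad.
Only numpy, scipy, OpenCV 4.12 (cv2) and the standard library are available. Lean on these libraries where they do the work, as an engineer would, in place of code of your own. Each camera call takes 0.05 s, during which the arm holds its last target. There are 200 camera calls.

## Working session

There is one attempt and no reset: what is moved stays moved. The work goes in short steps, Python scripts to look and compute and a shell command to move; the robot and the scene stay as the last step left them, time stands still between calls to the robot, and variables do not carry over. Pictures are saved under pics/ and viewed, at most 14 in all, crops included, and the job is handed in when it is done.

```bash
mkdir -p pics; cat > h.py <<'E'
import numpy as np, cv2
from plant import readout, optics, job, recognise, masks_of, place_of
def cam(n):
    c=optics.calibration(n)
    K=np.array([[c['fx'],0,c['cx']],[0,c['fy'],c['cy']],[0,0,1.]]);D=np.array(c['dist'],float)
    if 'mount' in c:
        s=readout.observe();T=np.eye(4);T[:3,:3]=s['tcp_rot'];T[:3,3]=s['tool_pos'];M=T@np.array(c['mount'])
        return K,D,M[:3,:3],M[:3,3]
    return K,D,np.array(c['orientation']),np.array(c['position'])
def onplane(C,uv,z):
    K,D,R,p=C
    n=cv2.undistortPoints(np.array(uv,float).reshape(-1,1,2),K,D).reshape(-1,2)
    d=np.c_[n,np.ones(len(n))]@R.T
    return p+d*((z-p[2])/d[:,2])[:,None]
def w(C,pt): return C[2]@np.array(pt)+C[3]
def save(n,f):
    im=optics.capture(n);cv2.imwrite('pics/'+f,im[:,:,::-1]);return im
E
python3 - <<'E'
from h import *
np.set_printoptions(precision=4,suppress=True)
s=readout.observe();print(s)
for n in('side','top','wrist'):
    C=cam(n);print(n,C[3],C[2].tolist(),C[0][0,0]);save(n,n+'0.png')
    if n!='wrist':
      for t in 'manifold filter_base filter_disc seal_ring filter_funnel filter_lid bottle_cap rinse_beaker wash_bottle marker'.split():
        print(t,[(round(r['p'],2),w(C,r['point']).round(3).tolist()) for r in place_of(t,n)])
E
```

```text
{'time_s': 0.0, 'qpos': array([-74.4386,  30.7774,  -0.2548,  88.1701,   0.1495,  61.1515,
        -4.0798]), 'qd': array([-0.056 ,  0.0824,  0.0171, -0.0424,  0.0036,  0.0786,  0.0096]), 'joint_torque': array([ -0.0002, -57.0965,   0.9906, -25.1616,  -0.0562,   0.0176,
         0.0001]), 'tool_pos': array([0.2152, 0.6126, 0.2   ]), 'tcp_rot': array([[-0.9435,  0.3313, -0.0004],
       [ 0.3313,  0.9435, -0.0017],
       [-0.0001, -0.0017, -1.    ]]), 'force': array([ 0.5241, -0.0516,  0.2156]), 'ft_torque': array([-0.0056, -0.0114,  0.0075]), 'gripper_force': 0.0, 'opening': 1.0016587277961606}
side [ 0.6203 -1.1457  0.815 ] [[0.9990630019846741, 0.037417694950174434, -0.021749348725573027], [0.040375345522089025, -0.6248048227327813, 0.7797363432365004], [0.01558683865775277, -0.7798838693000859, -0.625730134216168]] 359.99471045818626
manifold [(0.65, [0.435, -0.055, -0.004])]
filter_base [(0.92, [0.543, -0.558, -0.002]), (0.91, [0.443, -0.596, -0.003]), (0.9, [0.668, -0.452, 0.002]), (0.52, [0.523, -0.142, -0.002])]
filter_disc [(0.4, [0.438, -0.225, -0.003])]
seal_ring [(0.62, [
[... 777 characters left out ...]
.002])]
filter_disc [(0.71, [0.447, -0.218, 0.001])]
seal_ring [(0.53, [0.59, -0.364, -0.003])]
filter_funnel [(0.5, [0.431, -0.344, -0.004])]
filter_lid [(0.63, [0.495, -0.448, -0.001])]
bottle_cap [(0.42, [0.741, -0.346, 0.001]), (0.4, [0.537, -0.26, -0.002]), (0.37, [0.431, -0.342, -0.002])]
rinse_beaker [(0.52, [0.438, 0.139, 0.004])]
wash_bottle [(0.86, [0.737, -0.341, -0.0])]
marker [(0.66, [0.528, -0.14, -0.001]), (0.65, [0.435, 0.258, 0.001])]
wrist [0.1366 0.6413 0.3849] [[0.33229335196785176, 0.893290663956133, 0.30267625927181346], [0.9431757456188562, -0.31444551429784756, -0.10744082750180939], [-0.0008006961226134129, 0.32117877922859545, -0.9470182419884772]] 339.8897406242678
```

```bash
python3 -c "
import cv2,numpy as np
a=cv2.imread('pics/top0.png');cv2.imwrite('pics/t0.png',cv2.resize(a,(768,576)))
a=cv2.imread('pics/side0.png');cv2.imwrite('pics/s0.png',cv2.resize(a,(768,576)))"
```

```text
(no output)
```

View pics/t0.png

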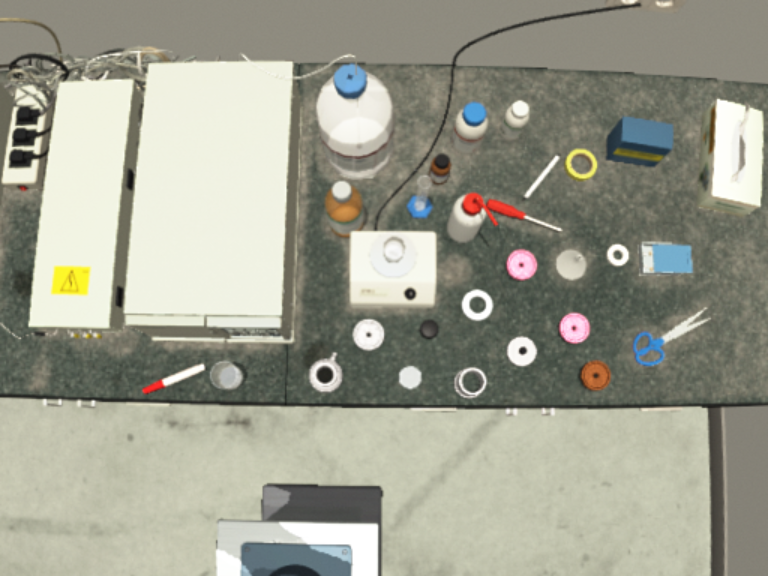

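View pics/s0.png

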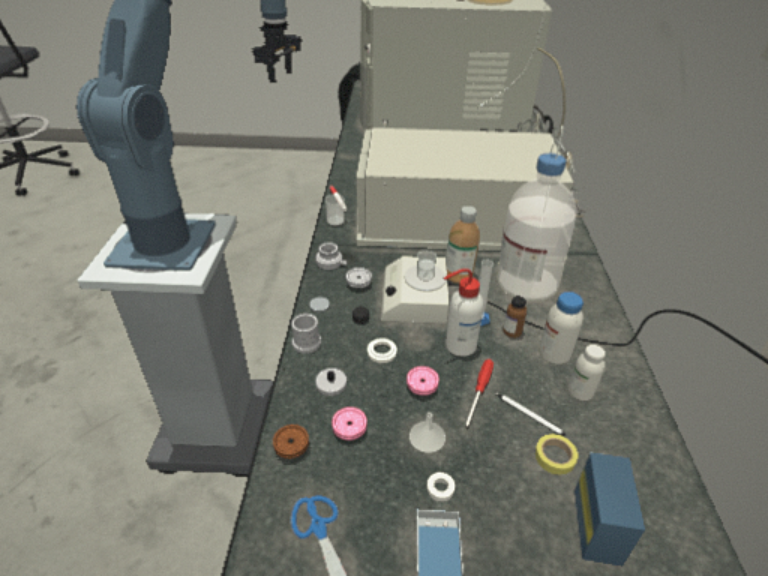

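The top view (768 px wide) shows the manifold at (325,375), the base at (368,335), the disc at (410,377) and the funnel at (470,382). The ring is at (477,305), the lid at (522,350) and the cap at (429,329). The pink and brown rings on the right are look-alikes. The side view agrees. I'm moving over the row at height to look with the wrist camera.

```bash
python3 -m pendant '[{"turn":-6.5,"tz":-2.4},{"turn":-6.5,"tz":-2.4},{"turn":-6.4,"tz":-2.4},{"tx":-1.4,"ty":-3.3},{"tx":-1.4,"ty":-3.3},{"tx":-1.4,"ty":-3.3},{"tx":-1.4,"ty":-3.3},{"tx":-1.4,"ty":-3.3}]' && python3 -m pendant '[{"tx":-1.4,"ty":-3.3},{"tx":-1.4,"ty":-3.3},{"tx":-1.4,"ty":-3.3},{"tx":-1.4,"ty":-3.3},{"tx":-1.4,"ty":-3.3},{"tx":-1.4,"ty":-3.3},{"tx":-0.5,"ty":-3.5},{"tx":-0.5,"ty":-3.5}]' && python3 -m pendant '[{"tx":-0.5,"ty":-3.5},{"tx":-0.5,"ty":-3.5},{"tx":-0.5,"ty":-3.5},{"tx":-0.5,"ty":-3.5},{"tx":-0.5,"ty":-3.5},{"tx":-0.5,"ty":-3.5},{"tx":0},{"tx":0}]'
```

```text
schema error: expected keys grip, tx, ty, tz, turn
```

```bash
python3 -m pendant '[{"grip":-1,"tx":0,"ty":0,"turn":-6.5,"tz":-2.4},{"grip":-1,"tx":0,"ty":0,"turn":-6.5,"tz":-2.4},{"grip":-1,"tx":0,"ty":0,"turn":-6.4,"tz":-2.4},{"grip":-1,"tx":-1.4,"ty":-3.3,"tz":0,"turn":0},{"grip":-1,"tx":-1.4,"ty":-3.3,"tz":0,"turn":0},{"grip":-1,"tx":-1.4,"ty":-3.3,"tz":0,"turn":0},{"grip":-1,"tx":-1.4,"ty":-3.3,"tz":0,"turn":0},{"grip":-1,"tx":-1.4,"ty":-3.3,"tz":0,"turn":0}]'
```

```text
time_s: 1.82
tool_pos: [0.286, 0.4467, 0.273]
tcp_rot: [[-1.0, -0.001, 0.0], [-0.001, 1.0, 0.0], [-0.0, 0.0, -1.0]]
force: [1.1, 0.1, 1.0]
opening: 1.001
gripper_force: 0.0
```

Axes are as expected (tx = −x, ty = y, tz = −z).

```bash
python3 -m pendant '[{"grip":-1,"tx":-1.4,"ty":-3.3,"tz":0,"turn":0},{"grip":-1,"tx":-1.4,"ty":-3.3,"tz":0,"turn":0},{"grip":-1,"tx":-1.4,"ty":-3.3,"tz":0,"turn":0},{"grip":-1,"tx":-1.4,"ty":-3.3,"tz":0,"turn":0},{"grip":-1,"tx":-1.4,"ty":-3.3,"tz":0,"turn":0},{"grip":-1,"tx":-1.4,"ty":-3.3,"tz":0,"turn":0},{"grip":-1,"tx":-0.8,"ty":-3.5,"tz":0,"turn":0},{"grip":-1,"tx":-0.8,"ty":-3.5,"tz":0,"turn":0}]' && python3 -m pendant '[{"grip":-1,"tx":-0.8,"ty":-3.5,"tz":0,"turn":0},{"grip":-1,"tx":-0.8,"ty":-3.5,"tz":0,"turn":0},{"grip":-1,"tx":-0.8,"ty":-3.5,"tz":0,"turn":0},{"grip":-1,"tx":-0.8,"ty":-3.5,"tz":0,"turn":0},{"grip":-1,"tx":-0.8,"ty":-3.5,"tz":0,"turn":0},{"grip":-1,"tx":-0.8,"ty":-3.5,"tz":0,"turn":0},{"grip":-1,"tx":0,"ty":0,"tz":0,"turn":0},{"grip":-1,"tx":0,"ty":0,"tz":0,"turn":0}]'
cat >> h.py <<'E'
def look(names,f=None):
    C=cam('wrist');im=optics.capture('wrist')
    if f: cv2.imwrite('pics/'+f,cv2.resize(im,(768,576))[:,:,::-1])
    for n in names:
        for r in masks_of(n,'wrist'):
            if r['p']<.3: continue
            m=r['pixels'].astype(np.uint8);ys,xs=np.nonzero(m)
            if len(xs)<50: continue
            c,_=cv2.findContours(m,cv2.RETR_EXTERNAL,cv2.CHAIN_APPROX_NONE);c=max(c,key=cv2.contourArea)
            print(n,round(r['p'],2),'bbox',xs.min(),ys.min(),xs.max(),ys.max(),'floor',onplane(C,[[xs.mean(),ys.mean()]],0)[0].round(3))
        print('  place',[(round(r['p'],2),w(C,r['point']).round(4).tolist()) for r in place_of(n,'wrist')])
E
python3 -c "
from h import *
print(readout.observe()['tool_pos'],cam('wrist')[3])
look(['manifold','filter_base','filter_disc'],'w1.png')"
```

```text
time_s: 2.48
tool_pos: [0.3862, 0.1787, 0.2732]
tcp_rot: [[-1.0, -0.001, 0.001], [-0.001, 1.0, 0.0], [-0.001, 0.0, -1.0]]
force: [0.4, -0.5, -0.8]
opening: 0.998
gripper_force: 0.0
time_s: 3.15
tool_pos: [0.4341, -0.0311, 0.2731]
tcp_rot: [[-1.0, 0.004, 0.0], [0.004, 1.0, 0.0], [-0.0, 0.0, -1.0]]
force: [-0.3, 1.2, -0.3]
opening: 0.998
gripper_force: 0.0
[ 0.43408498 -0.03109983  0.27311076] [ 0.35046501 -0.03064945  0.45702692]
manifold 0.55 bbox 216 127 265 186 floor [ 0.445 -0.054  0.   ]
  place [(0.76, [0.4399, -0.0541, 0.0057])]
filter_base 0.65 bbox 159 191 202 233 floor [ 0.532 -0.142  0.   ]
  place [(0.79, [0.5253, -0.1359, -0.0004])]
filter_disc 0.95 bbox 102 136 135 167 floor [ 0.441 -0.223  0.   ]
  place [(0.73, [0.4387, -0.2208, -0.0003])]
```

View pics/w1.png

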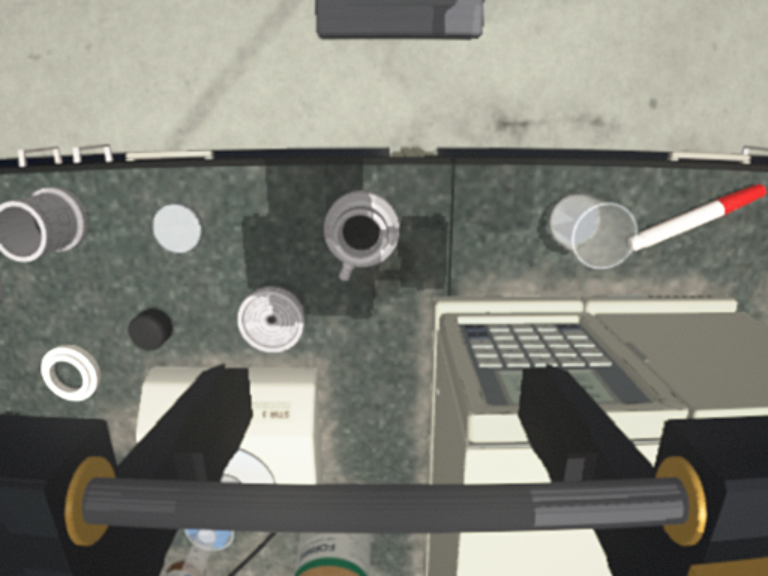

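The wrist view shows the manifold at (360,228), the base at (270,320), the disc at (177,228) and the stir plate just beyond the base. I'm going over the base for a closer fit.

```bash
cat >> h.py <<'E'
from scipy.optimize import least_squares
# profiles: (z, radius) for the silhouette
P={'filter_base':[(0,.013),(.014,.016),(.014,.03),(.028,.03)],'filter_disc':[(0,.0225),(.009,.0225)],
'seal_ring':[(0,.03),(.01,.03),(.015,.024)],'filter_funnel':[(0,.03),(.01,.03),(.06,.026)],
'filter_lid':[(0,.03),(.012,.03),(.012,.008),(.03,.008)],'collar':[(.0448,.023)],'manifold':[(0,.033),(.02,.033),(.025,.028),(.025,.023),(.045,.023)]}
A=np.linspace(0,2*np.pi,48,endpoint=False)
def hull(C,n,p):
    K,D,R,c=C
    X=np.vstack([np.c_[r*np.cos(A),r*np.sin(A),0*A+z] for z,r in P[n]])+p
    uv=cv2.projectPoints((X-c)@R,np.zeros(3),np.zeros(3),K,D)[0].astype(np.float32)
    return cv2.convexHull(uv)
def cen(h): m=cv2.moments(h);return np.array([m['m10']/m['m00'],m['m01']/m['m00']]),m['m00']
def meas(n,view,near,done=False):
    C=cam(view)
    if not done: optics.capture(view)
    best=None
    for r in masks_of(n,view):
        m=r['pixels'].astype(np.uint8);c=cv2.findContours(m,cv2.RETR_EXTERNAL,cv2.CHAIN_APPROX_NONE)[0]
        if not c: continue
        h=cv2.convexHull(max(c,key=cv2.contourArea))
        if cv2.contourArea(h)<60: continue
        q,a=cen(h);e,ea=cen(hull(C,n,np.array(near)))
        d=np.linalg.norm(q-e)
        if d<25 and (best is None or d<best[0]): best=(d,q,a/ea,C,r['p'])
    return best
def fit(n,views,near):
    g=near
    M=[x for x in views if x]
    xy=lambda m:least_squares(lambda t:cen(hull(m[3],n,np.array([*t,g[2]])))[0]-m[1],g[:2],diff_step=1e-3).x
    for m in M: print(n,'p%.2f area ratio %.2f'%(m[4],m[2]),'xy at z%.3f'%g[2],xy(m).round(4))
    if len(M)>1: print(n,'xyz',least_squares(lambda t:np.r_[tuple(cen(hull(m[3],n,t))[0]-m[1] for m in M)],g,diff_step=1e-3).x.round(4))
E
python3 - <<'E'
from h import *
for v in ['top','side']: optics.capture(v)
for n,g in dict(filter_base=[.526,-.14,0],filter_disc=[.441,-.222,0],seal_ring=[.588,-.362,0],filter_funnel=[.431,-.342,0],filter_lid=[.493,-.449,0]).items():
    fit(n,[meas(n,v,g,True) for v in('top','side')],g)
for n,g in dict(filter_base=[.526,-.14,0],filter_disc=[.441,-.222,0]).items(): fit(n,[meas(n,'wrist',g,n=='filter_disc')],g)
E
python3 -m pendant '[{"grip":-1,"tx":-1.5,"ty":-1.8,"tz":2,"turn":0},{"grip":-1,"tx":-1.5,"ty":-1.8,"tz":2,"turn":0},{"grip":-1,"tx":-1.5,"ty":-1.8,"tz":2,"turn":0},{"grip":-1,"tx":-1.5,"ty":-1.8,"tz":2,"turn":0},{"grip":-1,"tx":-1.5,"ty":-1.8,"tz":2,"turn":0},{"grip":-1,"tx":-1.5,"ty":-1.8,"tz":2,"turn":0},{"grip":-1,"tx":0,"ty":0,"tz":0,"turn":0},{"grip":-1,"tx":0,"ty":0,"tz":0,"turn":0}]'
python3 - <<'E'
from h import *
g=[.526,-.14,0];fit('filter_base',[meas('filter_base','wrist',g),meas('filter_base','top',g)],g)
look([],'w2.png')
E
```

```text
filter_base p0.60 area ratio 0.88 xy at z0.000 [ 0.5272 -0.1395]
filter_base p0.44 area ratio 0.93 xy at z0.000 [ 0.5225 -0.1397]
filter_base xyz [ 0.5252 -0.1399  0.0009]
filter_disc p0.67 area ratio 0.74 xy at z0.000 [ 0.4409 -0.2198]
filter_disc p0.62 area ratio 0.65 xy at z0.000 [ 0.4396 -0.2258]
filter_disc xyz [ 0.44   -0.2203 -0.0044]
seal_ring p0.78 area ratio 0.63 xy at z0.000 [ 0.5932 -0.3542]
filter_funnel p0.46 area ratio 0.84 xy at z0.000 [ 0.4306 -0.3413]
filter_funnel p0.59 area ratio 0.90 xy at z0.000 [ 0.4297 -0.3442]
filter_funnel xyz [ 0.43   -0.3418 -0.0022]
filter_lid p0.56 area ratio 0.85 xy at z0.000 [ 0.4957 -0.4469]
filter_lid p0.76 area ratio 0.84 xy at z0.000 [ 0.4945 -0.4511]
filter_lid xyz [ 0.4949 -0.4479 -0.0035]
filter_base p0.78 area ratio 0.95 xy at z0.000 [ 0.5236 -0.137 ]
filter_disc p0.91 area ratio 0.99 xy at z0.000 [ 0.4401 -0.2202]
time_s: 4.92
tool_pos: [0.5233, -0.1383, 0.1517]
tcp_rot: [[-1.0, 0.001, -0.003], [0.001, 1.0, -0.0], [0.003, -0.0, -1.0]]
force: [-0.2, -0.2, 0.7]
opening: 1.003
gripper_force: 0.0
filter_base p0.97 area ratio 0.96 xy at z0.000 [ 0.5238 -0.1365]
```

View pics/w2.png

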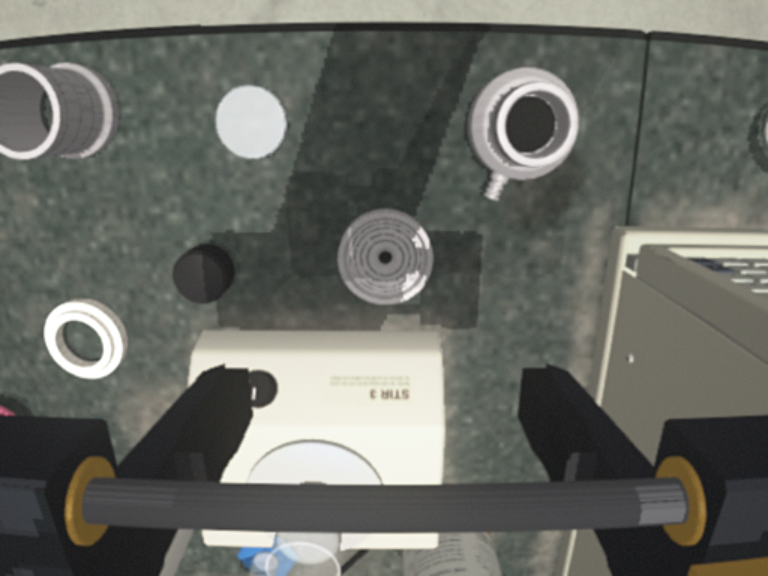

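This view shows the base at (385,257) centred between the fingers, and the manifold port at (537,124). I'm adding an edge-based rim fit for fine centring, with height from two wrist positions.

```bash
cat >> h.py <<'E'
RIM={'manifold':[(.045,.023),(.045,.0185),(.0,.033)],'filter_base':[(.028,.03),(.028,.0265)],'filter_disc':[(.009,.0215),(.008,.0225)],
'seal_ring':[(.01,.03),(.015,.024),(.015,.019)],'filter_funnel':[(.06,.026),(.06,.022)],'filter_lid':[(.012,.03),(.03,.008)]}
def grab(v='wrist'):
    C=cam(v);im=optics.capture(v)
    g=cv2.GaussianBlur(im,(0,0),.8).astype(np.float32)
    G=sum(np.hypot(cv2.Sobel(g[...,k],5,1,0),cv2.Sobel(g[...,k],5,0,1)) for k in range(3))
    return C,np.minimum(G,400)
def score(S,n,p):
    t=0
    for C,G in S:
        for z,r in RIM[n]:
            K,D,R,c=C;X=np.c_[r*np.cos(A),r*np.sin(A),0*A+z]+p
            uv=cv2.projectPoints((X-c)@R,np.zeros(3),np.zeros(3),K,D)[0].astype(np.float32).reshape(1,-1,2)
            t+=cv2.remap(G,uv,None,cv2.INTER_LINEAR,borderMode=cv2.BORDER_REPLICATE).mean()
    return t/len(S)
def efit(S,n,g,dz=False,w=.008):
    from itertools import product
    p=np.array(g,float)
    for st in (.002,.0006,.0002):
        k=np.arange(-int(w/st) if st==.002 else -4,(int(w/st) if st==.002 else 4)+1)*st
        q=[p+[a,b,c] for a,b,c in product(k,k,k if dz else [0])]
        s=[score(S,n,x) for x in q];p=q[int(np.argmax(s))]
    return p.round(4),round(max(s))
import pickle
def keep(S,f): pickle.dump(S,open(f,'wb'))
def load(f): return pickle.load(open(f,'rb'))
E
python3 - <<'E'
from h import *
S=grab();keep(S,'s1')
for n,g in dict(filter_base=[.524,-.137,0],filter_disc=[.44,-.22,0],manifold=[.44,-.052,0]).items(): print(n,efit([S],n,g))
E
python3 -m pendant '[{"grip":-1,"tx":1.4,"ty":1.2,"tz":0,"turn":0},{"grip":-1,"tx":1.4,"ty":1.2,"tz":0,"turn":0},{"grip":-1,"tx":1.4,"ty":1.2,"tz":0,"turn":0},{"grip":-1,"tx":1.4,"ty":1.2,"tz":0,"turn":0},{"grip":-1,"tx":1.4,"ty":1.2,"tz":0,"turn":0},{"grip":-1,"tx":1.4,"ty":1.2,"tz":0,"turn":0},{"grip":-1,"tx":0,"ty":0,"tz":0,"turn":0},{"grip":-1,"tx":0,"ty":0,"tz":0,"turn":0}]'
python3 - <<'E'
from h import *
S=grab();keep(S,'s2');T=load('s1')
for n,g in dict(filter_base=[.524,-.137,0],filter_disc=[.44,-.22,0],manifold=[.44,-.052,0]).items(): print(n,efit([S],n,g),efit([S,T],n,g,True))
E
```

```text
filter_base (array([ 0.523 , -0.1366,  0.    ]), 617)
filter_disc (array([ 0.44  , -0.2208,  0.    ]), 800)
manifold (array([ 0.4414, -0.0512,  0.    ]), 1064)
time_s: 5.88
tool_pos: [0.4402, -0.0648, 0.1536]
tcp_rot: [[-1.0, -0.003, 0.001], [-0.003, 1.0, 0.001], [-0.001, 0.001, -1.0]]
force: [0.0, -0.8, -0.2]
opening: 1.0
gripper_force: 0.0
filter_base (array([ 0.5194, -0.1346,  0.    ]), 624) (array([ 0.5228, -0.1366,  0.0008]), 595)
filter_disc (array([ 0.44  , -0.2206,  0.    ]), 799) (array([ 4.400e-01, -2.206e-01,  2.000e-04]), 800)
manifold (array([ 0.4416, -0.0518,  0.    ]), 851) (array([ 0.4416, -0.0514, -0.0008]), 955)
```

```bash
python3 -m pendant '[{"grip":-1,"tx":-2.1,"ty":-1.8,"tz":1,"turn":0},{"grip":-1,"tx":-2.1,"ty":-1.8,"tz":1,"turn":0},{"grip":-1,"tx":-2.1,"ty":-1.8,"tz":1,"turn":0},{"grip":-1,"tx":-2,"ty":-1.8,"tz":1,"turn":0},{"grip":-1,"tx":0,"ty":0,"tz":2,"turn":0},{"grip":-1,"tx":0,"ty":0,"tz":2,"turn":0},{"grip":-1,"tx":0,"ty":0,"tz":0,"turn":0},{"grip":-1,"tx":0,"ty":0,"tz":0,"turn":0}]'
```

```text
time_s: 6.6
tool_pos: [0.5228, -0.1382, 0.0724]
tcp_rot: [[-1.0, -0.0, -0.002], [-0.0, 1.0, -0.0], [0.002, -0.0, -1.0]]
force: [0.2, 0.5, -0.2]
opening: 0.998
gripper_force: 0.0
```

```bash
python3 -m pendant '[{"grip":-1,"tx":0,"ty":0.15,"tz":2,"turn":0},{"grip":-1,"tx":0,"ty":0,"tz":2,"turn":0},{"grip":-1,"tx":0,"ty":0,"tz":1.5,"turn":0},{"grip":-1,"tx":0,"ty":0,"tz":1.1,"turn":0},{"grip":-1,"tx":0,"ty":0,"tz":0,"turn":0},{"grip":-1,"tx":0,"ty":0,"tz":0,"turn":0}]' && python3 -m pendant '[{"grip":1,"tx":0,"ty":0,"tz":0,"turn":0},{"grip":1,"tx":0,"ty":0,"tz":0,"turn":0},{"grip":1,"tx":0,"ty":0,"tz":0,"turn":0},{"grip":1,"tx":0,"ty":0,"tz":0,"turn":0},{"grip":1,"tx":0,"ty":0,"tz":0,"turn":0},{"grip":1,"tx":0,"ty":0,"tz":0,"turn":0},{"grip":1,"tx":0,"ty":0,"tz":0,"turn":0},{"grip":1,"tx":0,"ty":0,"tz":0,"turn":0}]'
```

```text
time_s: 7.1
tool_pos: [0.5236, -0.1362, 0.0076]
tcp_rot: [[-1.0, -0.001, 0.001], [-0.001, 1.0, -0.0], [-0.001, -0.0, -1.0]]
force: [0.4, 0.3, -0.3]
opening: 1.004
gripper_force: 0.0
time_s: 7.77
tool_pos: [0.523, -0.136, 0.0069]
tcp_rot: [[-1.0, -0.001, -0.0], [-0.001, 1.0, -0.0], [0.0, -0.0, -1.0]]
force: [0.4, -0.1, 0.1]
opening: 0.417
gripper_force: 0.0
```

```bash
python3 -c "
from h import *
print(readout.observe()['opening'],readout.observe()['gripper_force'])
look([],'w3.png')"
```

```text
0.4174641419972973 0.0
```

View pics/w3.png

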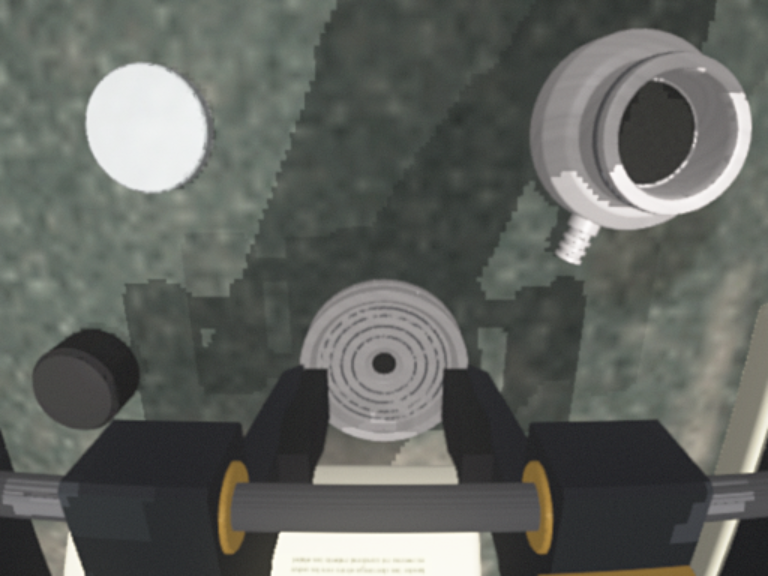

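```bash
python3 -c "
from h import *
c=optics.calibration('wrist');M=np.array(c['mount']);print(M.round(4))
K,D,R,p=cam('wrist');R=M[:3,:3];p=M[:3,3]
for z in(0,-.02,-.04,-.06):
  X=np.array([[0,0,z],[0,.0184,z],[0,-.0184,z],[0,.044,z],[.009,.0184,z],[-.009,.0184,z]])
  print(z,(1.5*cv2.projectPoints((X-p)@R,np.zeros(3),np.zeros(3),K,D)[0].reshape(-1,2)).round(0).tolist())"
```

```text
[[-1.000e-03 -9.471e-01 -3.209e-01  8.350e-02]
 [ 1.000e+00 -7.000e-04 -9.000e-04  2.000e-04]
 [ 6.000e-04 -3.209e-01  9.471e-01 -1.840e-01]
 [ 0.000e+00  0.000e+00  0.000e+00  1.000e+00]]
0 [[385.0, 344.0], [431.0, 344.0], [338.0, 344.0], [496.0, 343.0], [432.0, 322.0], [431.0, 364.0]]
-0.02 [[385.0, 367.0], [436.0, 367.0], [333.0, 367.0], [507.0, 366.0], [437.0, 344.0], [435.0, 389.0]]
-0.04 [[385.0, 395.0], [442.0, 395.0], [328.0, 395.0], [521.0, 394.0], [443.0, 370.0], [441.0, 419.0]]
-0.06 [[385.0, 431.0], [449.0, 431.0], [320.0, 431.0], [538.0, 429.0], [451.0, 403.0], [448.0, 457.0]]
```

The view shows the base at (385,362) with the finger inner edges at (327,370) and (445,370), inside the flange outline. So the fingers passed above the flange, and the tips seem to sit well behind the stated TCP. I'll raise, shut them and look.

```bash
python3 -m pendant '[{"grip":1,"tx":0,"ty":0,"tz":-2,"turn":0},{"grip":1,"tx":0,"ty":0,"tz":-2,"turn":0},{"grip":1,"tx":0,"ty":0,"tz":-2,"turn":0},{"grip":1,"tx":0,"ty":0,"tz":-2,"turn":0},{"grip":1,"tx":0,"ty":0,"tz":0,"turn":0},{"grip":1,"tx":0,"ty":0,"tz":0,"turn":0},{"grip":1,"tx":0,"ty":0,"tz":0,"turn":0},{"grip":1,"tx":0,"ty":0,"tz":0,"turn":0}]'; python3 -c "
from h import *
print(readout.observe()['opening'])
C=cam('wrist');im=optics.capture('wrist')
cv2.imwrite('pics/w4.png',cv2.resize(im[180:384,130:390],None,fx=2.5,fy=2.5)[:,:,::-1])"
```

```text
time_s: 8.48
tool_pos: [0.5222, -0.1357, 0.0859]
tcp_rot: [[-1.0, -0.001, -0.002], [-0.001, 1.0, 0.0], [0.002, 0.0, -1.0]]
force: [-1.5, -0.4, -0.1]
opening: 0.008
gripper_force: 0.0
0.007577546000228009
```

View pics/w4.png

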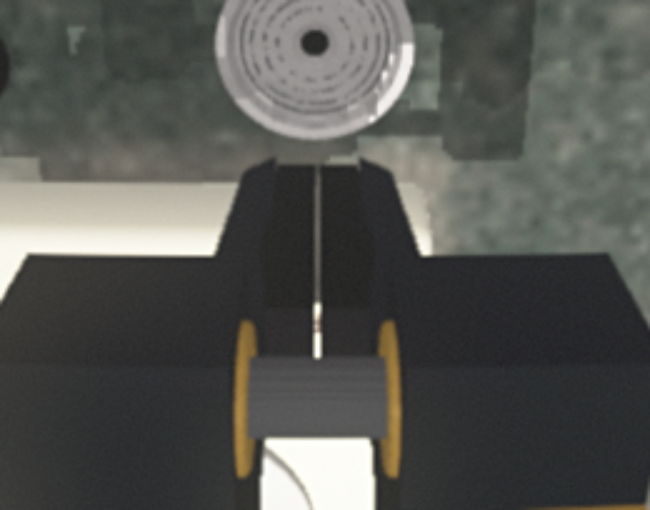

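The fingers shut at crop (318,160), which by scale puts the tips about 38 mm behind the stated TCP. I'll cross-check in the side camera.

```bash
python3 -c "
from h import *
s=readout.observe();C=cam('side');im=optics.capture('side').copy()
K,D,R,c=C
X=np.array([s['tool_pos']+[0,0,z] for z in(0,.019,.038)])
uv=cv2.projectPoints((X-c)@R,np.zeros(3),np.zeros(3),K,D)[0].reshape(-1,2);print(uv)
u,v=uv[0].astype(int);a=cv2.resize(im[v-60:v+40,u-60:u+60],None,fx=5,fy=5,interpolation=cv2.INTER_CUBIC)
for q in uv: cv2.circle(a,tuple(int(t) for t in (q-[u-60,v-60])*5+2),5,(255,0,0),1)
cv2.imwrite('pics/s5.png',a[:,:,::-1])"
```

```text
[[238.55199562 169.12265108]
 [238.44680497 164.61480609]
 [238.33945748 160.01887725]]
```

View pics/s5.png

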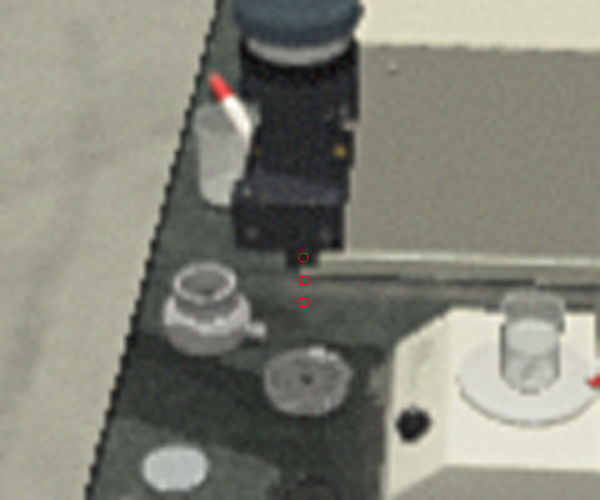

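The side view shows the finger tips at crop (303,267), about 30 mm above the projected TCP at (303,302). So the tips really end about 30–35 mm behind the reported TCP. I'll offset for this and probe down gently with the force in view.

```bash
python3 -m pendant '[{"grip":-1,"tx":0,"ty":0,"tz":0,"turn":0},{"grip":-1,"tx":0,"ty":0,"tz":0,"turn":0},{"grip":-1,"tx":0,"ty":0,"tz":0,"turn":0},{"grip":-1,"tx":0,"ty":0,"tz":0,"turn":0},{"grip":-1,"tx":0,"ty":0,"tz":0,"turn":0},{"grip":-1,"tx":0,"ty":0,"tz":0,"turn":0},{"grip":-1,"tx":0,"ty":0,"tz":0,"turn":0},{"grip":-1,"tx":0,"ty":0,"tz":0,"turn":0}]' && python3 -m pendant '[{"grip":-1,"tx":0,"ty":0,"tz":0,"turn":0},{"grip":-1,"tx":0,"ty":0,"tz":0,"turn":0},{"grip":-1,"tx":0,"ty":0,"tz":2,"turn":0},{"grip":-1,"tx":0,"ty":0,"tz":2,"turn":0},{"grip":-1,"tx":0,"ty":0,"tz":2,"turn":0},{"grip":-1,"tx":-0.1,"ty":-0.1,"tz":2,"turn":0},{"grip":-1,"tx":0,"ty":0,"tz":0,"turn":0},{"grip":-1,"tx":0,"ty":0,"tz":0,"turn":0}]' && python3 -m pendant '[{"grip":-1,"tx":0,"ty":0,"tz":0.4,"turn":0},{"grip":-1,"tx":0,"ty":0,"tz":0.4,"turn":0},{"grip":-1,"tx":0,"ty":0,"tz":0,"turn":0}]'
```

```text
time_s: 9.25
tool_pos: [0.523, -0.136, 0.0869]
tcp_rot: [[-1.0, -0.001, 0.0], [-0.001, 1.0, -0.0], [-0.0, -0.0, -1.0]]
force: [-0.5, 0.2, -0.5]
opening: 0.582
gripper_force: 0.0
time_s: 9.92
tool_pos: [0.5233, -0.137, 0.0065]
tcp_rot: [[-1.0, -0.001, -0.002], [-0.001, 1.0, 0.0], [0.002, 0.0, -1.0]]
force: [-0.1, 1.1, -1.0]
opening: 1.001
gripper_force: 0.0
time_s: 10.17
tool_pos: [0.5243, -0.1369, -0.0008]
tcp_rot: [[-1.0, -0.001, 0.001], [-0.001, 1.0, -0.0], [-0.001, -0.0, -1.0]]
force: [-1.3, 0.2, 0.2]
opening: 1.0
gripper_force: 0.0
```

```bash
python3 -m pendant '[{"grip":-1,"tx":0,"ty":0,"tz":0.3,"turn":0},{"grip":-1,"tx":0,"ty":0,"tz":0.3,"turn":0},{"grip":-1,"tx":0,"ty":0,"tz":0,"turn":0}]'; python3 -c "
from h import *
look([],'w6.png')"
```

```text
time_s: 10.42
tool_pos: [0.5239, -0.1368, -0.0073]
tcp_rot: [[-1.0, -0.001, -0.0], [-0.001, 1.0, 0.0], [0.0, 0.0, -1.0]]
force: [0.2, 0.1, -0.8]
opening: 0.999
gripper_force: 0.0
```

View pics/w6.png

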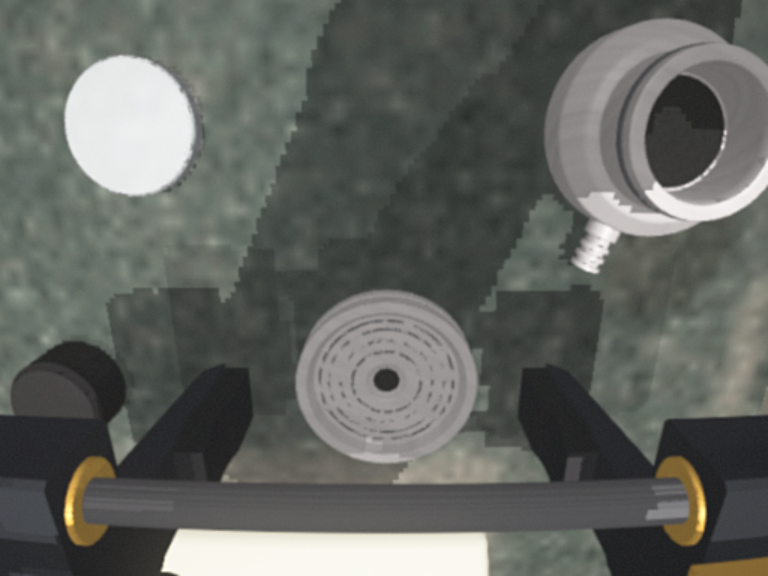

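At TCP z=-7 mm there's no contact, and the tips sit level with the flange's top. Tips therefore end ~37 mm behind the TCP. I'll go 20 mm further and grip.

```bash
python3 -m pendant '[{"grip":-1,"tx":0,"ty":0,"tz":0.4,"turn":0},{"grip":-1,"tx":0,"ty":0,"tz":0.4,"turn":0},{"grip":-1,"tx":0,"ty":0,"tz":0.3,"turn":0},{"grip":-1,"tx":0,"ty":0,"tz":0,"turn":0}]'; python3 -m pendant '[{"grip":-1,"tx":0,"ty":0,"tz":0.3,"turn":0},{"grip":-1,"tx":0,"ty":0,"tz":0.3,"turn":0},{"grip":-1,"tx":0,"ty":0,"tz":0.3,"turn":0},{"grip":-1,"tx":0,"ty":0,"tz":0,"turn":0}]'; python3 -m pendant '[{"grip":1,"tx":0,"ty":0,"tz":0,"turn":0},{"grip":1,"tx":0,"ty":0,"tz":0,"turn":0},{"grip":1,"tx":0,"ty":0,"tz":0,"turn":0},{"grip":1,"tx":0,"ty":0,"tz":0,"turn":0},{"grip":1,"tx":0,"ty":0,"tz":0,"turn":0},{"grip":1,"tx":0,"ty":0,"tz":0,"turn":0},{"grip":1,"tx":0,"ty":0,"tz":0,"turn":0},{"grip":1,"tx":0,"ty":0,"tz":0,"turn":0}]'
```

```text
time_s: 10.8
tool_pos: [0.5235, -0.1368, -0.0189]
tcp_rot: [[-1.0, -0.001, -0.001], [-0.001, 1.0, 0.0], [0.001, 0.0, -1.0]]
force: [0.3, -0.4, 1.2]
opening: 1.001
gripper_force: 0.0
time_s: 11.13
tool_pos: [0.5236, -0.1369, -0.0277]
tcp_rot: [[-1.0, -0.001, -0.001], [-0.001, 1.0, 0.0], [0.001, 0.0, -1.0]]
force: [-0.2, 0.1, -0.5]
opening: 1.001
gripper_force: 0.0
time_s: 11.8
tool_pos: [0.5241, -0.137, -0.0269]
tcp_rot: [[-1.0, -0.001, 0.0], [-0.001, 1.0, 0.0], [-0.0, 0.0, -1.0]]
force: [0.7, 0.1, 1.4]
opening: 0.67
gripper_force: 30.1
```

```bash
python3 -m pendant '[{"grip":1,"tx":0,"ty":0,"tz":-1.5,"turn":0},{"grip":1,"tx":0,"ty":0,"tz":-2.5,"turn":0},{"grip":1,"tx":0,"ty":0,"tz":-2.5,"turn":0},{"grip":1,"tx":0,"ty":0,"tz":-2.5,"turn":0},{"grip":1,"tx":0,"ty":0,"tz":-1,"turn":0},{"grip":1,"tx":0,"ty":0,"tz":0,"turn":0}]'; python3 -m pendant '[{"grip":1,"tx":1.6,"ty":1.7,"tz":0,"turn":0},{"grip":1,"tx":1.6,"ty":1.7,"tz":0,"turn":0},{"grip":1,"tx":1.6,"ty":1.7,"tz":0,"turn":0},{"grip":1,"tx":1.6,"ty":1.7,"tz":0,"turn":0},{"grip":1,"tx":1.6,"ty":1.7,"tz":0,"turn":0},{"grip":1,"tx":0.2,"ty":0.1,"tz":0,"turn":0},{"grip":1,"tx":0,"ty":0,"tz":0,"turn":0},{"grip":1,"tx":0,"ty":0,"tz":0,"turn":0}]'
python3 - <<'E'
from h import *
s=readout.observe();p=s['tool_pos'];print(p)
S=grab();print(efit([S],'filter_base',p+[0,0,.027]), efit([S],'filter_base',p+[0,0,.027],True,.006))
E
```

```text
time_s: 12.3
tool_pos: [0.5257, -0.1373, 0.0748]
tcp_rot: [[-1.0, -0.001, 0.004], [-0.001, 1.0, -0.001], [-0.004, -0.001, -1.0]]
force: [1.1, 0.8, -1.9]
opening: 0.675
gripper_force: 30.1
time_s: 12.97
tool_pos: [0.4421, -0.0515, 0.0723]
tcp_rot: [[-1.0, -0.001, -0.0], [-0.001, 1.0, -0.001], [0.0, -0.001, -1.0]]
force: [-0.3, -0.9, -1.2]
opening: 0.671
gripper_force: 30.1
[ 0.44211736 -0.05146727  0.07234149]
(array([ 0.4415, -0.0515,  0.0993]), 423) (array([ 0.4417, -0.0515,  0.0987]), 427)
```

The base is held directly over the port. Lowering it.

```bash
python3 -m pendant '[{"grip":1,"tx":0,"ty":0,"tz":1.5,"turn":0},{"grip":1,"tx":0,"ty":0,"tz":1.5,"turn":0},{"grip":1,"tx":0,"ty":0,"tz":1,"turn":0},{"grip":1,"tx":0,"ty":0,"tz":1,"turn":0},{"grip":1,"tx":0,"ty":0,"tz":0.6,"turn":0},{"grip":1,"tx":0,"ty":0,"tz":0.6,"turn":0},{"grip":1,"tx":0,"ty":0,"tz":0.3,"turn":0},{"grip":1,"tx":0,"ty":0,"tz":0,"turn":0}]';python3 -m pendant '[{"grip":1,"tx":0,"ty":0,"tz":0.2,"turn":0},{"grip":1,"tx":0,"ty":0,"tz":0.2,"turn":0},{"grip":1,"tx":0,"ty":0,"tz":0,"turn":0}]'
```

```text
time_s: 13.68
tool_pos: [0.4418, -0.0512, 0.0075]
tcp_rot: [[-1.0, -0.001, -0.001], [-0.001, 1.0, -0.0], [0.001, -0.0, -1.0]]
force: [-0.0, -0.7, -1.4]
opening: 0.676
gripper_force: 30.1
time_s: 13.93
tool_pos: [0.4423, -0.051, 0.0041]
tcp_rot: [[-1.0, -0.001, 0.001], [-0.001, 1.0, 0.0], [-0.001, 0.0, -1.0]]
force: [1.1, -0.1, -2.4]
opening: 0.671
gripper_force: 30.1
```

```bash
python3 -m pendant '[{"grip":1,"tx":0,"ty":0,"tz":0.1,"turn":0},{"grip":1,"tx":0,"ty":0,"tz":0,"turn":0},{"grip":-1,"tx":0,"ty":0,"tz":0,"turn":0},{"grip":-1,"tx":0,"ty":0,"tz":0,"turn":0},{"grip":-1,"tx":0,"ty":0,"tz":0,"turn":0},{"grip":-1,"tx":0,"ty":0,"tz":0,"turn":0},{"grip":-1,"tx":0,"ty":0,"tz":0,"turn":0},{"grip":-1,"tx":0,"ty":0,"tz":0,"turn":0}]';python3 -m pendant '[{"grip":-1,"tx":0,"ty":0,"tz":-2,"turn":0},{"grip":-1,"tx":0,"ty":0,"tz":-2,"turn":0},{"grip":-1,"tx":0,"ty":0,"tz":-3,"turn":0},{"grip":-1,"tx":0,"ty":0,"tz":-3,"turn":0},{"grip":-1,"tx":0,"ty":0,"tz":0,"turn":0},{"grip":-1,"tx":0,"ty":0,"tz":0,"turn":0}]'
python3 - <<'E'
from h import *
S=grab();keep(S,'s3');print(efit([S],'filter_base',[.4415,-.0515,.031]),efit([S],'filter_base',[.4415,-.0515,.031],True,.006),efit([S],'filter_disc',[.44,-.2206,0]))
E
python3 -m pendant '[{"grip":-1,"tx":0,"ty":-3.4,"tz":0,"turn":0},{"grip":-1,"tx":0,"ty":-3.4,"tz":0,"turn":0},{"grip":-1,"tx":0,"ty":-3.4,"tz":0,"turn":0},{"grip":-1,"tx":0,"ty":-3.4,"tz":0,"turn":0},{"grip":-1,"tx":0.2,"ty":-3.3,"tz":0,"turn":0},{"grip":-1,"tx":0,"ty":0,"tz":0,"turn":0},{"grip":-1,"tx":0,"ty":0,"tz":0,"turn":0}]'
python3 - <<'E'
from h import *
S=grab();T=load('s3');print(efit([S],'filter_disc',[.44,-.2206,0]),efit([S,T],'filter_disc',[.44,-.2206,0],True))
print(efit([S,T],'filter_base',[.4415,-.0515,.031],True,.006))
print(efit([S],'filter_funnel',[.431,-.3425,0]))
E
```

```text
time_s: 14.6
tool_pos: [0.4419, -0.051, 0.0028]
tcp_rot: [[-1.0, -0.001, -0.0], [-0.001, 1.0, -0.0], [0.0, -0.0, -1.0]]
force: [-0.2, 1.1, 0.3]
opening: 1.001
gripper_force: 0.0
time_s: 15.1
tool_pos: [0.4432, -0.0508, 0.1041]
tcp_rot: [[-1.0, -0.001, 0.003], [-0.001, 1.0, 0.0], [-0.003, 0.0, -1.0]]
force: [0.6, -0.2, 0.4]
opening: 1.004
gripper_force: 0.0
(array([ 0.4417, -0.0511,  0.031 ]), 597) (array([ 0.4417, -0.0511,  0.0308]), 598) (array([ 0.44  , -0.2206,  0.    ]), 797)
time_s: 15.73
tool_pos: [0.4385, -0.2216, 0.1016]
tcp_rot: [[-1.0, 0.003, -0.003], [0.003, 1.0, 0.0], [0.003, 0.0, -1.0]]
force: [-0.6, 1.0, 0.1]
opening: 0.999
gripper_force: 0.0
(array([ 0.4398, -0.2208,  0.    ]), 658) (array([ 0.4396, -0.2206,  0.0006]), 728)
(array([ 0.4419, -0.0511,  0.0304]), 591)
(array([ 0.4296, -0.3395,  0.    ]), 798)
```

The base is seated (z 31 mm, centred). The gripper body could graze the funnel while it grasps the disc, so I'm turning 50° first.

```bash
python3 -m pendant '[{"grip":-1,"tx":0,"ty":0,"tz":0.4,"turn":7},{"grip":-1,"tx":0,"ty":0,"tz":0.4,"turn":7},{"grip":-1,"tx":0,"ty":0,"tz":0.4,"turn":7},{"grip":-1,"tx":0,"ty":0,"tz":0.4,"turn":7},{"grip":-1,"tx":0,"ty":0,"tz":0.4,"turn":7},{"grip":-1,"tx":0,"ty":0,"tz":0.4,"turn":7},{"grip":-1,"tx":0,"ty":0,"tz":0.4,"turn":7},{"grip":-1,"tx":0,"ty":0,"tz":0,"turn":0}]'; python3 - <<'E'
from h import *
s=readout.observe();print(s['qpos'],s['tool_pos'],s['tcp_rot'])
S=grab();print(efit([S],'filter_disc',[.44,-.2206,0]),'move xy (tool cm)',100*(np.array(s['tcp_rot']).T@(np.array([.4398,-.2207,0])-s['tool_pos'])))
E
```

```text
time_s: 16.45
tool_pos: [0.4395, -0.2174, 0.0735]
tcp_rot: [[-0.656, 0.755, -0.003], [0.755, 0.656, 0.001], [0.003, -0.001, -1.0]]
force: [-0.4, 0.0, -0.2]
opening: 1.0
gripper_force: 0.0
[ -7.40917508  31.225501    36.40226596 118.76530445 -29.16483982
  39.16143096  89.26529861] [ 0.43951884 -0.2173883   0.0734522 ] [[-0.65583883  0.75489538 -0.00289933]
 [ 0.75489497  0.65584408  0.00145793]
 [ 0.00300209 -0.00123253 -0.99999473]]
(array([ 0.44  , -0.2202,  0.    ]), 652) move xy (tool cm) [-0.29048923 -0.18691869  7.34461684]
```

```bash
python3 -m pendant '[{"grip":-1,"tx":-0.28,"ty":-0.2,"tz":2,"turn":0},{"grip":-1,"tx":0,"ty":0,"tz":2,"turn":0},{"grip":-1,"tx":0,"ty":0,"tz":2,"turn":0},{"grip":-1,"tx":0,"ty":0,"tz":2,"turn":0},{"grip":-1,"tx":0,"ty":0,"tz":1,"turn":0},{"grip":-1,"tx":0,"ty":0,"tz":0.5,"turn":0},{"grip":-1,"tx":0,"ty":0,"tz":0.2,"turn":0},{"grip":-1,"tx":0,"ty":0,"tz":0,"turn":0}]'; python3 -m pendant '[{"grip":-1,"tx":0,"ty":0,"tz":0.2,"turn":0},{"grip":-1,"tx":0,"ty":0,"tz":0.2,"turn":0},{"grip":-1,"tx":0,"ty":0,"tz":0,"turn":0}]'
```

```text
time_s: 17.17
tool_pos: [0.4407, -0.2234, -0.0218]
tcp_rot: [[-0.658, 0.753, 0.0], [0.753, 0.658, 0.0], [-0.0, 0.0, -1.0]]
force: [-0.3, -0.3, -0.0]
opening: 1.001
gripper_force: 0.0
time_s: 17.42
tool_pos: [0.4408, -0.2235, -0.0258]
tcp_rot: [[-0.657, 0.754, 0.001], [0.754, 0.657, -0.0], [-0.001, 0.0, -1.0]]
force: [-1.1, -0.0, 0.1]
opening: 0.994
gripper_force: 0.0
```

```bash
python3 -m pendant '[{"grip":-1,"tx":0,"ty":0,"tz":0.15,"turn":0},{"grip":-1,"tx":0,"ty":0,"tz":0.15,"turn":0},{"grip":-1,"tx":0,"ty":0,"tz":0,"turn":0}]'
```

```text
time_s: 17.67
tool_pos: [0.4404, -0.2234, -0.0292]
tcp_rot: [[-0.657, 0.754, -0.0], [0.754, 0.657, 0.0], [0.0, 0.0, -1.0]]
force: [0.9, -0.0, 0.2]
opening: 0.997
gripper_force: 0.0
```

```bash
python3 -m pendant '[{"grip":-1,"tx":0.25,"ty":0.14,"tz":0.15,"turn":0},{"grip":-1,"tx":0,"ty":0,"tz":0,"turn":0},{"grip":-1,"tx":0,"ty":0,"tz":0.15,"turn":0},{"grip":-1,"tx":0,"ty":0,"tz":0,"turn":0}]';python3 -m pendant '[{"grip":-1,"tx":0,"ty":0,"tz":0.15,"turn":0},{"grip":-1,"tx":0,"ty":0,"tz":0,"turn":0}]'
```

```text
time_s: 18.0
tool_pos: [0.4397, -0.2206, -0.0323]
tcp_rot: [[-0.657, 0.754, -0.0], [0.754, 0.657, 0.0], [0.0, -0.0, -1.0]]
force: [-0.6, 0.6, -0.6]
opening: 0.999
gripper_force: 0.0
time_s: 18.17
tool_pos: [0.4398, -0.2207, -0.0337]
tcp_rot: [[-0.657, 0.754, -0.0], [0.754, 0.657, 0.0], [0.0, -0.0, -1.0]]
force: [0.0, 0.5, -0.3]
opening: 1.0
gripper_force: 0.0
```

```bash
python3 -m pendant '[{"grip":-1,"tx":0,"ty":0,"tz":0.15,"turn":0},{"grip":-1,"tx":0,"ty":0,"tz":0,"turn":0}]'
```

```text
time_s: 18.33
tool_pos: [0.4398, -0.2207, -0.0353]
tcp_rot: [[-0.657, 0.754, -0.0], [0.754, 0.657, 0.0], [0.0, -0.0, -1.0]]
force: [0.3, -0.3, 0.1]
opening: 0.999
gripper_force: 0.0
```

```bash
python3 -m pendant '[{"grip":-1,"tx":0,"ty":0,"tz":0.1,"turn":0},{"grip":-1,"tx":0,"ty":0,"tz":0,"turn":0}]'; python3 -m pendant '[{"grip":-1,"tx":0,"ty":0,"tz":0.1,"turn":0},{"grip":-1,"tx":0,"ty":0,"tz":0,"turn":0}]'
```

```text
time_s: 18.5
tool_pos: [0.4398, -0.2207, -0.0362]
tcp_rot: [[-0.657, 0.754, -0.0], [0.754, 0.657, 0.0], [0.0, -0.0, -1.0]]
force: [-1.7, -0.3, -0.2]
opening: 0.998
gripper_force: 0.0
time_s: 18.67
tool_pos: [0.4398, -0.2207, -0.0372]
tcp_rot: [[-0.657, 0.754, -0.0], [0.754, 0.657, 0.0], [0.0, -0.0, -1.0]]
force: [0.1, -0.8, -0.1]
opening: 1.0
gripper_force: 0.0
```

```bash
python3 -m pendant '[{"grip":-1,"tx":0,"ty":0,"tz":0.1,"turn":0},{"grip":-1,"tx":0,"ty":0,"tz":0,"turn":0}]'
```

```text
time_s: 18.83
tool_pos: [0.4399, -0.2207, -0.0373]
tcp_rot: [[-0.657, 0.754, 0.0], [0.754, 0.657, 0.001], [0.0, 0.001, -1.0]]
force: [-2.1, 1.1, 12.8]
opening: 1.006
gripper_force: 6.5
```

```bash
python3 -m pendant '[{"grip":-1,"tx":0,"ty":0,"tz":0.1,"turn":0},{"grip":-1,"tx":0,"ty":0,"tz":0,"turn":0}]'
```

```text
time_s: 19.0
tool_pos: [0.4399, -0.2207, -0.0374]
tcp_rot: [[-0.656, 0.755, 0.001], [0.755, 0.656, 0.001], [0.0, 0.002, -1.0]]
force: [-5.1, 4.6, 28.5]
opening: 1.005
gripper_force: 14.5
```

Table contact came at TCP z = −37.2 mm, so that's the tip offset. Raising the tips to 5.5 mm and gripping the disc.

```bash
python3 -m pendant '[{"grip":-1,"tx":0,"ty":0,"tz":-0.75,"turn":0},{"grip":-1,"tx":0,"ty":0,"tz":0,"turn":0},{"grip":-1,"tx":0,"ty":0,"tz":0,"turn":0}]'; python3 -m pendant '[{"grip":1,"tx":0,"ty":0,"tz":0,"turn":0},{"grip":1,"tx":0,"ty":0,"tz":0,"turn":0},{"grip":1,"tx":0,"ty":0,"tz":0,"turn":0},{"grip":1,"tx":0,"ty":0,"tz":0,"turn":0},{"grip":1,"tx":0,"ty":0,"tz":0,"turn":0},{"grip":1,"tx":0,"ty":0,"tz":0,"turn":0},{"grip":1,"tx":0,"ty":0,"tz":0,"turn":0},{"grip":1,"tx":0,"ty":0,"tz":0,"turn":0}]'
```

```text
time_s: 19.25
tool_pos: [0.4402, -0.2207, -0.0314]
tcp_rot: [[-0.657, 0.754, 0.001], [0.754, 0.657, -0.0], [-0.001, 0.0, -1.0]]
force: [-0.8, 0.5, 0.1]
opening: 1.001
gripper_force: 0.0
time_s: 19.92
tool_pos: [0.4398, -0.2206, -0.0316]
tcp_rot: [[-0.657, 0.754, -0.0], [0.754, 0.657, 0.0], [0.0, -0.0, -1.0]]
force: [0.8, -0.2, -0.6]
opening: 0.481
gripper_force: 30.0
```

```bash
python3 -m pendant '[{"grip":1,"tx":0,"ty":0,"tz":-1.5,"turn":0},{"grip":1,"tx":0,"ty":0,"tz":-2.5,"turn":0},{"grip":1,"tx":0,"ty":0,"tz":-3,"turn":0},{"grip":1,"tx":0,"ty":0,"tz":-3,"turn":0},{"grip":1,"tx":0,"ty":0,"tz":-2,"turn":0},{"grip":1,"tx":0,"ty":0,"tz":0,"turn":0},{"grip":1,"tx":0,"ty":0,"tz":0,"turn":0}]'; python3 - <<'E'
from h import *
s=readout.observe();p=s['tool_pos'];print(p)
S=grab();a=efit([S],'filter_disc',p+[0,0,.0316],True,.006);print(a,'rel',a[0]-p);look([],'w7.png')
E
```

```text
time_s: 20.5
tool_pos: [0.4406, -0.2206, 0.089]
tcp_rot: [[-0.657, 0.754, 0.002], [0.754, 0.657, -0.0], [-0.002, 0.001, -1.0]]
force: [0.1, -0.4, -1.1]
opening: 0.48
gripper_force: 30.0
[ 0.440608   -0.22058348  0.08897801]
(array([ 0.4408, -0.2204,  0.1214]), 443) rel [0.000192   0.00018348 0.03242199]
```

View pics/w7.png

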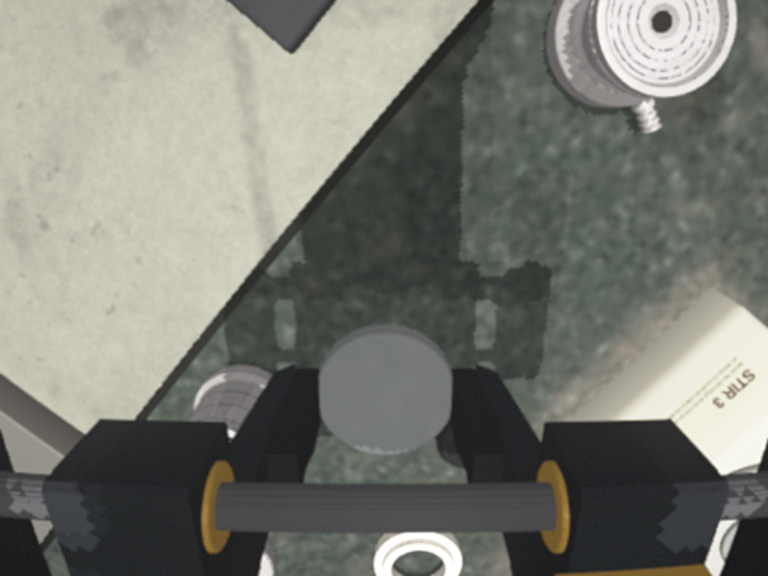

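The disc is held level and centred between the fingers at (385,388). Turning back and moving over the base.

```bash
python3 -m pendant '[{"grip":1,"tx":0,"ty":0,"tz":0,"turn":-7},{"grip":1,"tx":0,"ty":0,"tz":0,"turn":-7},{"grip":1,"tx":0,"ty":0,"tz":0,"turn":-7},{"grip":1,"tx":0,"ty":0,"tz":0,"turn":-7},{"grip":1,"tx":0,"ty":0,"tz":0,"turn":-7},{"grip":1,"tx":0,"ty":0,"tz":0,"turn":-7},{"grip":1,"tx":0,"ty":0,"tz":0,"turn":-7},{"grip":1,"tx":0,"ty":0,"tz":0,"turn":0}]';python3 -m pendant '[{"grip":1,"tx":0,"ty":3.4,"tz":0,"turn":0},{"grip":1,"tx":0,"ty":3.4,"tz":0,"turn":0},{"grip":1,"tx":0,"ty":3.4,"tz":0,"turn":0},{"grip":1,"tx":0,"ty":3.4,"tz":0,"turn":0},{"grip":1,"tx":0,"ty":3.3,"tz":0,"turn":0},{"grip":1,"tx":0,"ty":0,"tz":0,"turn":0},{"grip":1,"tx":0,"ty":0,"tz":0,"turn":0}]'
python3 - <<'E'
from h import *
s=readout.observe();p=s['tool_pos'];print(p)
S=grab();a=efit([S],'filter_disc',p+[0,0,.032]);print(a,'to go',np.array([.4417,-.0511,.055])-a[0])
E
```

```text
time_s: 21.27
tool_pos: [0.4388, -0.2204, 0.0871]
tcp_rot: [[-1.0, -0.005, -0.002], [-0.005, 1.0, 0.001], [0.002, 0.001, -1.0]]
force: [1.0, -0.5, -0.4]
opening: 0.477
gripper_force: 30.0
time_s: 21.85
tool_pos: [0.4391, -0.0498, 0.0876]
tcp_rot: [[-1.0, -0.002, -0.002], [-0.002, 1.0, 0.0], [0.002, 0.0, -1.0]]
force: [-0.4, -1.3, 0.0]
opening: 0.481
gripper_force: 30.0
[ 0.43910106 -0.04980283  0.08760169]
(array([ 0.4395, -0.0498,  0.1196]), 401) to go [ 0.0022 -0.0013 -0.0646]
```

```bash
python3 -m pendant '[{"grip":1,"tx":-0.23,"ty":-0.13,"tz":1,"turn":0},{"grip":1,"tx":0,"ty":0,"tz":1.5,"turn":0},{"grip":1,"tx":0,"ty":0,"tz":1,"turn":0},{"grip":1,"tx":0,"ty":0,"tz":1,"turn":0},{"grip":1,"tx":0,"ty":0,"tz":0.7,"turn":0},{"grip":1,"tx":0,"ty":0,"tz":0.3,"turn":0},{"grip":1,"tx":0,"ty":0,"tz":0,"turn":0},{"grip":1,"tx":0,"ty":0,"tz":0,"turn":0}]'
```

```text
time_s: 22.57
tool_pos: [0.4421, -0.0532, 0.0334]
tcp_rot: [[-1.0, -0.0, 0.0], [-0.0, 1.0, -0.0], [-0.0, -0.0, -1.0]]
force: [-0.6, 0.3, -0.6]
opening: 0.483
gripper_force: 30.0
```

```bash
python3 -m pendant '[{"grip":1,"tx":0.04,"ty":0.2,"tz":0,"turn":0},{"grip":1,"tx":0,"ty":0,"tz":0,"turn":0},{"grip":1,"tx":0,"ty":0,"tz":0.3,"turn":0},{"grip":1,"tx":0,"ty":0,"tz":0.3,"turn":0},{"grip":1,"tx":0,"ty":0,"tz":0.2,"turn":0},{"grip":1,"tx":0,"ty":0,"tz":0,"turn":0}]';python3 -m pendant '[{"grip":1,"tx":0,"ty":0,"tz":0.1,"turn":0},{"grip":1,"tx":0,"ty":0,"tz":0,"turn":0}]'
```

```text
time_s: 23.07
tool_pos: [0.4413, -0.0509, 0.025]
tcp_rot: [[-1.0, -0.001, -0.001], [-0.001, 1.0, -0.0], [0.001, -0.0, -1.0]]
force: [0.7, -0.5, -0.4]
opening: 0.48
gripper_force: 30.0
time_s: 23.23
tool_pos: [0.4415, -0.051, 0.0243]
tcp_rot: [[-1.0, -0.001, -0.0], [-0.001, 1.0, -0.0], [0.0, -0.0, -1.0]]
force: [0.9, -0.2, 0.1]
opening: 0.481
gripper_force: 30.0
```

```bash
python3 -m pendant '[{"grip":1,"tx":0,"ty":0,"tz":0.1,"turn":0},{"grip":1,"tx":0,"ty":0,"tz":0,"turn":0},{"grip":-1,"tx":0,"ty":0,"tz":0,"turn":0},{"grip":-1,"tx":0,"ty":0,"tz":0,"turn":0},{"grip":-1,"tx":0,"ty":0,"tz":0,"turn":0},{"grip":-1,"tx":0,"ty":0,"tz":0,"turn":0},{"grip":-1,"tx":0,"ty":0,"tz":0,"turn":0},{"grip":-1,"tx":0,"ty":0,"tz":0,"turn":0}]';python3 -m pendant '[{"grip":-1,"tx":0,"ty":0,"tz":-1,"turn":0},{"grip":-1,"tx":0,"ty":0,"tz":-2,"turn":0},{"grip":-1,"tx":0,"ty":0,"tz":-3,"turn":0},{"grip":-1,"tx":0,"ty":0,"tz":-3,"turn":0},{"grip":-1,"tx":0,"ty":0,"tz":0,"turn":0},{"grip":-1,"tx":0,"ty":0,"tz":0,"turn":0}]'
python3 - <<'E'
from h import *
S=grab();keep(S,'s4');print(efit([S],'filter_base',[.4415,-.0515,.031]),efit([S],'filter_disc',[.4415,-.0515,.055]),efit([S],'filter_disc',[.4415,-.0515,.055],True,.006))
E
```

```text
time_s: 23.9
tool_pos: [0.4417, -0.0509, 0.0235]
tcp_rot: [[-1.0, -0.001, 0.0], [-0.001, 1.0, 0.0], [-0.0, 0.0, -1.0]]
force: [-0.1, 0.5, 0.2]
opening: 0.908
gripper_force: 0.0
time_s: 24.4
tool_pos: [0.4429, -0.0508, 0.1152]
tcp_rot: [[-1.0, -0.001, 0.004], [-0.001, 1.0, 0.001], [-0.004, 0.001, -1.0]]
force: [-0.3, 0.8, 0.0]
opening: 0.999
gripper_force: 0.0
(array([ 0.4415, -0.0511,  0.031 ]), 612) (array([ 0.4467, -0.0567,  0.055 ]), 410) (array([ 0.4435, -0.0561,  0.062 ]), 426)
```

```bash
python3 -m pendant '[{"grip":-1,"tx":-1.6,"ty":-3.45,"tz":0,"turn":5},{"grip":-1,"tx":-1.9,"ty":-3.3,"tz":0,"turn":5},{"grip":-1,"tx":-2.2,"ty":-3.1,"tz":0,"turn":5},{"grip":-1,"tx":-2.4,"ty":-2.9,"tz":0,"turn":0},{"grip":-1,"tx":-2.4,"ty":-2.9,"tz":0,"turn":0},{"grip":-1,"tx":-2.4,"ty":-2.9,"tz":0,"turn":0},{"grip":-1,"tx":-2.4,"ty":-2.9,"tz":0,"turn":0},{"grip":-1,"tx":0,"ty":0,"tz":0,"turn":0}]'; python3 - <<'E'
from h import *
s=readout.observe();print(s['tool_pos'],s['tcp_rot'])
S=grab();keep(S,'s5')
g=[.588,-.362,0];print(efit([S],'seal_ring',g,w=.014));m=meas('seal_ring','wrist',g,True);fit('seal_ring',[m],g)
look([],'w8.png')
E
```

```text
time_s: 25.12
tool_pos: [0.5528, -0.2992, 0.1125]
tcp_rot: [[-0.965, 0.264, -0.0], [0.264, 0.965, -0.005], [-0.001, -0.005, -1.0]]
force: [-1.6, 0.1, -0.1]
opening: 0.998
gripper_force: 0.0
[ 0.55278007 -0.2991754   0.11247003] [[-9.64536645e-01  2.63948752e-01 -3.40904862e-04]
 [ 2.63946691e-01  9.64522133e-01 -5.40360722e-03]
 [-1.09746510e-03 -5.30195789e-03 -9.99985342e-01]]
(array([ 0.5902, -0.3582,  0.    ]), 998)
seal_ring p0.74 area ratio 0.98 xy at z0.000 [ 0.5882 -0.3532]
```

View pics/w8.png

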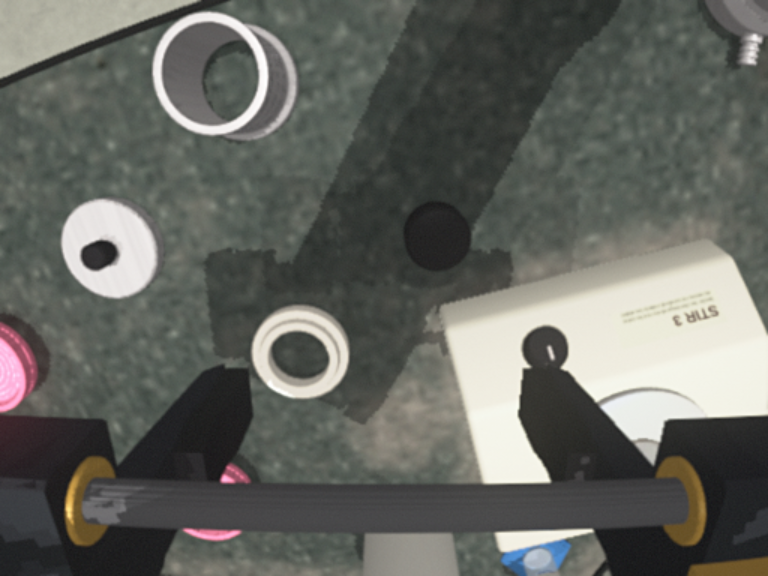

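The view shows the ring at (300,352), the cap at (437,235), the lid at (110,248) and the funnel at (225,75). The disc fit after placing was off, so I'm re-examining that stored picture numerically before going on.

```bash
python3 - <<'E'
from h import *
S=load('s4')
RIM['a']=[(.009,.0215)];RIM['b']=[(.008,.0225)];RIM['c']=[(.028-.024,.03)];RIM['d']=[(.004,.0265)]
for n in 'abcd':
    print(n,efit([S],n,[.4415,-.0511,.055],w=.006), round(score([S],n,np.array([.4415,-.0511,.055]))))
g=np.arange(-.006,.0061,.002)
RIM['ab']=RIM['a']+RIM['b']
print(np.array([[score([S],'ab',np.array([.4415+a,-.0511+b,.055])) for b in g] for a in g]).round())
# radial mean profile at plane z=.064 
C,G=S;K,D,R,c=C
for r in np.arange(.016,.032,.001):
    RIM['t']=[(0,r)];print(round(r*1000),round(score([S],'t',np.array([.4415,-.0511,.064]))),round(score([S],'t',np.array([.4415,-.0511,.059]))),end=' | ')
for v in('top','side'):
    optics.capture(v);C=cam(v)
    for r in place_of('filter_disc',v)[:3]: print(v,r['p'],w(C,r['point']).round(4))
    print(meas('filter_disc',v,[.4415,-.0511,.055],True))
E
```

```text
a (array([ 0.4481, -0.0559,  0.055 ]), 202) 145
b (array([ 0.4465, -0.0567,  0.055 ]), 218) 163
c (array([ 0.4421, -0.0511,  0.055 ]), 341) 331
d (array([ 0.4413, -0.0511,  0.055 ]), 283) 281
[[201. 203. 241. 250. 272. 265. 325.]
 [201. 234. 223. 269. 292. 285. 305.]
 [239. 268. 236. 306. 292. 308. 318.]
 [306. 318. 268. 308. 271. 307. 304.]
 [351. 279. 317. 327. 328. 279. 318.]
 [397. 323. 266. 256. 272. 296. 348.]
 [377. 382. 360. 331. 352. 346. 320.]]
16 24 13 | 17 38 25 | 18 47 34 | 19 47 49 | 20 53 80 | 21 108 120 | 22 172 106 | 23 173 192 | 24 238 174 | 25 235 154 | 26 174 241 | 27 251 261 | 28 293 124 | 29 290 294 | 30 272 331 | 31 147 300 | None
side 0.43 [ 0.4402 -0.0545  0.0515]
(np.float64(0.8180572529317075), array([218.59689922, 161.5994832 ]), 0.7101570009072153, (array([[359.99471046,   0.        , 258.38731592],
       [  0.        , 359.99471046, 188.21437114],
       [  0.        ,   0.        ,   1.        ]]), array([0.01620356, 0.        , 0.        , 0.        , 0.        ]), array([[ 0.999063  ,  0.03741769, -0.02174935],
       [ 0.04037535, -0.62480482,  0.77973634],
       [ 0.01558684, -0.77988387, -0.62573013]]), array([ 0.62034655, -1.14570999,  0.81499049])), 0.45)
```

```bash
python3 -m pendant '[{"grip":-1,"tx":-1.7,"ty":-1.6,"tz":1,"turn":0},{"grip":-1,"tx":-1.7,"ty":-1.6,"tz":1.5,"turn":0},{"grip":-1,"tx":-1.7,"ty":-1.5,"tz":1.5,"turn":0},{"grip":-1,"tx":0,"ty":0,"tz":1,"turn":0},{"grip":-1,"tx":0,"ty":0,"tz":0,"turn":0},{"grip":-1,"tx":0,"ty":0,"tz":0,"turn":0}]'; python3 - <<'E'
from h import *
s=readout.observe();T=load('s5')
S=grab()
g=[.59,-.358,0];print(efit([S],'seal_ring',g));a=efit([S,T],'seal_ring',g,True);print(a)
print('tool cm',100*(np.array(s['tcp_rot']).T@(a[0]-s['tool_pos'])))
E
```

```text
time_s: 26.07
tool_pos: [0.5893, -0.3485, 0.0629]
tcp_rot: [[-0.966, 0.258, -0.001], [0.258, 0.966, 0.001], [0.002, 0.001, -1.0]]
force: [0.1, 1.2, -0.2]
opening: 0.999
gripper_force: 0.0
(array([ 0.5892, -0.3582,  0.    ]), 890)
(array([ 0.5892, -0.3578,  0.0018]), 942)
tool cm [-0.23721575 -0.90895003  6.11165745]
```

```bash
python3 -m pendant '[{"grip":-1,"tx":-0.24,"ty":-0.92,"tz":0,"turn":0},{"grip":-1,"tx":0,"ty":0,"tz":2,"turn":0},{"grip":-1,"tx":0,"ty":0,"tz":2,"turn":0},{"grip":-1,"tx":0,"ty":0,"tz":2,"turn":0},{"grip":-1,"tx":0,"ty":0,"tz":1.5,"turn":0},{"grip":-1,"tx":0,"ty":0,"tz":1,"turn":0},{"grip":-1,"tx":0,"ty":0,"tz":0.5,"turn":0},{"grip":-1,"tx":0,"ty":0,"tz":0,"turn":0}]'
```

```text
time_s: 26.78
tool_pos: [0.5896, -0.3591, -0.0271]
tcp_rot: [[-0.966, 0.258, -0.001], [0.258, 0.966, 0.0], [0.001, 0.0, -1.0]]
force: [-0.4, -0.3, -0.3]
opening: 1.0
gripper_force: 0.0
```

```bash
python3 -m pendant '[{"grip":-1,"tx":0,"ty":0.1,"tz":0.4,"turn":0},{"grip":-1,"tx":0,"ty":0,"tz":0.3,"turn":0},{"grip":-1,"tx":0,"ty":0,"tz":0,"turn":0},{"grip":1,"tx":0,"ty":0,"tz":0,"turn":0},{"grip":1,"tx":0,"ty":0,"tz":0,"turn":0},{"grip":1,"tx":0,"ty":0,"tz":0,"turn":0},{"grip":1,"tx":0,"ty":0,"tz":0,"turn":0},{"grip":1,"tx":0,"ty":0,"tz":0,"turn":0}]';python3 -m pendant '[{"grip":1,"tx":0,"ty":0,"tz":0,"turn":0},{"grip":1,"tx":0,"ty":0,"tz":0,"turn":0},{"grip":1,"tx":0,"ty":0,"tz":0,"turn":0}]'
```

```text
time_s: 27.45
tool_pos: [0.5903, -0.3584, -0.0333]
tcp_rot: [[-0.966, 0.258, 0.0], [0.258, 0.966, -0.0], [-0.0, -0.0, -1.0]]
force: [-0.6, 0.4, 3.2]
opening: 0.664
gripper_force: 32.2
time_s: 27.7
tool_pos: [0.5903, -0.3583, -0.0333]
tcp_rot: [[-0.966, 0.258, 0.0], [0.258, 0.966, -0.0], [-0.0, -0.0, -1.0]]
force: [-1.1, 0.2, 2.9]
opening: 0.664
gripper_force: 32.4
```

```bash
python3 -m pendant '[{"grip":1,"tx":0,"ty":0,"tz":-2,"turn":0},{"grip":1,"tx":0,"ty":0,"tz":-3,"turn":0},{"grip":1,"tx":0,"ty":0,"tz":-3,"turn":-5},{"grip":1,"tx":0,"ty":0,"tz":-3,"turn":-5},{"grip":1,"tx":0,"ty":0,"tz":-3.3,"turn":-5},{"grip":1,"tx":0,"ty":0,"tz":0,"turn":0}]';python3 -m pendant '[{"grip":1,"tx":1.85,"ty":3.3,"tz":0,"turn":0},{"grip":1,"tx":1.85,"ty":3.3,"tz":0,"turn":0},{"grip":1,"tx":1.85,"ty":3.3,"tz":0,"turn":0},{"grip":1,"tx":1.85,"ty":3.3,"tz":0,"turn":0},{"grip":1,"tx":1.85,"ty":3.3,"tz":0,"turn":0},{"grip":1,"tx":1.85,"ty":3.3,"tz":0,"turn":0},{"grip":1,"tx":0,"ty":0,"tz":0,"turn":0},{"grip":1,"tx":0,"ty":0,"tz":0,"turn":0}]'
python3 - <<'E'
from h import *
s=readout.observe();p=s['tool_pos']
S=grab();a=efit([S],'seal_ring',p+[0,0,.0333]);print(a,'rel',a[0]-p,efit([S],'seal_ring',p+[0,0,.0333],True,.006)[0]-p)
print(efit([S],'filter_base',[.4415,-.0511,.031],w=.004),efit([S],'filter_disc',[.4415,-.0511,.055],w=.006))
im=optics.capture('wrist');cv2.imwrite('pics/w9.png',cv2.resize(im[0:200,190:430],None,fx=3,fy=3,interpolation=cv2.INTER_CUBIC)[:,:,::-1])
E
```

```text
time_s: 28.2
tool_pos: [0.5935, -0.3613, 0.1166]
tcp_rot: [[-1.0, -0.005, 0.009], [-0.005, 1.0, -0.006], [-0.009, -0.006, -1.0]]
force: [1.5, -0.9, 0.4]
opening: 0.658
gripper_force: 32.3
time_s: 28.87
tool_pos: [0.4782, -0.1582, 0.1091]
tcp_rot: [[-1.0, -0.003, -0.001], [-0.003, 1.0, 0.001], [0.001, 0.001, -1.0]]
force: [0.7, -0.1, -0.5]
opening: 0.66
gripper_force: 32.3
(array([ 0.4776, -0.1582,  0.1424]), 756) rel [-6.19546183e-04  2.03533406e-05  3.32610151e-02] [-4.19546183e-04  2.03533406e-05  3.28610151e-02]
(array([ 0.4417, -0.0515,  0.031 ]), 735) (array([ 0.4415, -0.0511,  0.055 ]), 652)
```

View pics/w9.png

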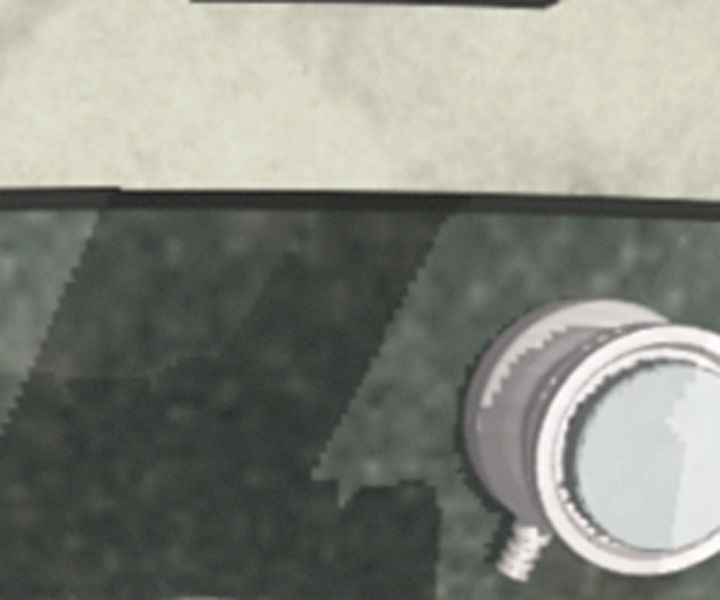

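The disc sits centred in the base recess at crop (665,450), and the fit agrees (0.4415, −0.0511). Placing the ring.

```bash
python3 -m pendant '[{"grip":1,"tx":0.9,"ty":2.7,"tz":0,"turn":0},{"grip":1,"tx":0.9,"ty":2.7,"tz":0,"turn":0},{"grip":1,"tx":0.9,"ty":2.7,"tz":0.5,"turn":0},{"grip":1,"tx":0.9,"ty":2.6,"tz":1.5,"turn":0},{"grip":1,"tx":0,"ty":0,"tz":2,"turn":0},{"grip":1,"tx":0,"ty":0,"tz":2,"turn":0},{"grip":1,"tx":0,"ty":0,"tz":0,"turn":0},{"grip":1,"tx":0,"ty":0,"tz":0,"turn":0}]'
```

```text
time_s: 29.63
tool_pos: [0.4431, -0.0548, 0.0491]
tcp_rot: [[-1.0, 0.001, -0.001], [0.001, 1.0, -0.001], [0.001, -0.001, -1.0]]
force: [0.2, 0.5, 0.3]
opening: 0.663
gripper_force: 32.3
```

```bash
python3 -m pendant '[{"grip":1,"tx":0.1,"ty":0.35,"tz":0.5,"turn":0},{"grip":1,"tx":0,"ty":0,"tz":0.6,"turn":0},{"grip":1,"tx":0,"ty":0,"tz":0.2,"turn":0},{"grip":1,"tx":0,"ty":0,"tz":0,"turn":0},{"grip":1,"tx":0,"ty":0,"tz":0,"turn":0}]'
```

```text
time_s: 30.05
tool_pos: [0.4421, -0.0501, 0.0366]
tcp_rot: [[-1.0, -0.001, 0.0], [-0.001, 1.0, -0.0], [-0.0, -0.0, -1.0]]
force: [-0.7, -0.3, -0.6]
opening: 0.659
gripper_force: 32.3
```

```bash
python3 -m pendant '[{"grip":1,"tx":0,"ty":-0.1,"tz":0.3,"turn":0},{"grip":1,"tx":0,"ty":0,"tz":0.3,"turn":0},{"grip":1,"tx":0,"ty":0,"tz":0.2,"turn":0},{"grip":1,"tx":0,"ty":0,"tz":0,"turn":0}]';python3 -m pendant '[{"grip":1,"tx":0,"ty":0,"tz":0.1,"turn":0},{"grip":1,"tx":0,"ty":0,"tz":0.1,"turn":0},{"grip":1,"tx":0,"ty":0,"tz":0,"turn":0}]'
```

```text
time_s: 30.38
tool_pos: [0.4416, -0.0509, 0.028]
tcp_rot: [[-1.0, -0.001, -0.001], [-0.001, 1.0, -0.0], [0.001, -0.0, -1.0]]
force: [-0.8, -0.2, 0.3]
opening: 0.665
gripper_force: 32.3
time_s: 30.63
tool_pos: [0.4419, -0.0509, 0.0263]
tcp_rot: [[-1.0, -0.001, -0.0], [-0.001, 1.0, -0.0], [0.0, -0.0, -1.0]]
force: [-0.4, 0.3, 0.1]
opening: 0.664
gripper_force: 32.3
```

```bash
python3 -m pendant '[{"grip":-1,"tx":0,"ty":0,"tz":0,"turn":0},{"grip":-1,"tx":0,"ty":0,"tz":0,"turn":0},{"grip":-1,"tx":0,"ty":0,"tz":0,"turn":0},{"grip":-1,"tx":0,"ty":0,"tz":0,"turn":0},{"grip":-1,"tx":0,"ty":0,"tz":-1,"turn":0},{"grip":-1,"tx":0,"ty":0,"tz":-3,"turn":0},{"grip":-1,"tx":0,"ty":0,"tz":-3.5,"turn":0},{"grip":-1,"tx":0,"ty":0,"tz":-3.5,"turn":0}]';python3 -m pendant '[{"grip":-1,"tx":0,"ty":-3.4,"tz":0,"turn":0},{"grip":-1,"tx":0,"ty":-3.4,"tz":0,"turn":0},{"grip":-1,"tx":0,"ty":-3.4,"tz":0,"turn":0},{"grip":-1,"tx":0,"ty":0,"tz":0,"turn":0},{"grip":-1,"tx":0,"ty":0,"tz":0,"turn":0}]'
python3 - <<'E'
from h import *
S=grab();keep(S,'s6');print(efit([S],'seal_ring',[.4415,-.0511,.0595]),efit([S],'seal_ring',[.4415,-.0511,.0595],True,.006))
E
python3 -m pendant '[{"grip":-1,"tx":0,"ty":-3.4,"tz":0,"turn":0},{"grip":-1,"tx":0,"ty":-3.4,"tz":0,"turn":0},{"grip":-1,"tx":0,"ty":-3.4,"tz":0,"turn":0},{"grip":-1,"tx":0,"ty":-3.4,"tz":0,"turn":0},{"grip":-1,"tx":0.6,"ty":-2.4,"tz":0,"turn":0},{"grip":-1,"tx":0.6,"ty":-2.4,"tz":0,"turn":0},{"grip":-1,"tx":0,"ty":0,"tz":0,"turn":0},{"grip":-1,"tx":0,"ty":0,"tz":0,"turn":0}]'
python3 - <<'E'
from h import *
s=readout.observe();print(s['tool_pos'],s['qpos'])
S=grab();g=[.4296,-.3405,0];print(efit([S],'filter_funnel',g));a=efit([S,load('s6')],'filter_funnel',g,True);print(a)
print(efit([S],'filter_lid',[.495,-.449,0]))
E
```

```text
time_s: 31.3
tool_pos: [0.441, -0.0513, 0.138]
tcp_rot: [[-1.0, -0.0, -0.002], [-0.0, 1.0, -0.001], [0.002, -0.001, -1.0]]
force: [0.3, 0.1, 0.7]
opening: 0.997
gripper_force: 0.0
time_s: 31.72
tool_pos: [0.4417, -0.1547, 0.1372]
tcp_rot: [[-1.0, 0.004, 0.001], [0.004, 1.0, -0.001], [-0.001, -0.001, -1.0]]
force: [-0.1, 1.0, 0.7]
opening: 1.003
gripper_force: 0.0
(array([ 0.4411, -0.0509,  0.0595]), 929) (array([ 0.4415, -0.0503,  0.0579]), 933)
time_s: 32.43
tool_pos: [0.4301, -0.3364, 0.1364]
tcp_rot: [[-1.0, -0.0, -0.0], [-0.0, 1.0, 0.001], [0.0, 0.001, -1.0]]
force: [0.8, 0.9, 0.2]
opening: 1.0
gripper_force: 0.0
[ 0.43010607 -0.33643637  0.13635832] [ 10.16982078  27.93326294  30.29272284 108.59441045 -18.4457924
  48.35332741 139.98288235]
(array([ 0.4298, -0.3397,  0.    ]), 722)
(array([ 0.4298, -0.3397,  0.    ]), 761)
(array([ 0.4942, -0.4466,  0.    ]), 524)
```

```bash
python3 -m pendant '[{"grip":-1,"tx":0.02,"ty":-0.3,"tz":2,"turn":0},{"grip":-1,"tx":0,"ty":0,"tz":2,"turn":0},{"grip":-1,"tx":0,"ty":0,"tz":2,"turn":0},{"grip":-1,"tx":0,"ty":0,"tz":2,"turn":0},{"grip":-1,"tx":0,"ty":0,"tz":1.5,"turn":0},{"grip":-1,"tx":0,"ty":0,"tz":1,"turn":0},{"grip":-1,"tx":0,"ty":0,"tz":0.5,"turn":0},{"grip":-1,"tx":0,"ty":0,"tz":0,"turn":0}]'
```

```text
time_s: 33.15
tool_pos: [0.4302, -0.3383, 0.0258]
tcp_rot: [[-1.0, -0.003, -0.001], [-0.003, 1.0, 0.001], [0.001, 0.001, -1.0]]
force: [-1.1, 0.6, -0.4]
opening: 1.0
gripper_force: 0.0
```

```bash
python3 -m pendant '[{"grip":-1,"tx":0.04,"ty":-0.13,"tz":0.5,"turn":0},{"grip":-1,"tx":0,"ty":0,"tz":0.6,"turn":0},{"grip":-1,"tx":0,"ty":0,"tz":0.6,"turn":0},{"grip":-1,"tx":0,"ty":0,"tz":0.6,"turn":0},{"grip":-1,"tx":0,"ty":0,"tz":0.3,"turn":0},{"grip":-1,"tx":0,"ty":0,"tz":0,"turn":0},{"grip":-1,"tx":0,"ty":0,"tz":0,"turn":0}]';python3 -m pendant '[{"grip":1,"tx":0,"ty":0,"tz":0,"turn":0},{"grip":1,"tx":0,"ty":0,"tz":0,"turn":0},{"grip":1,"tx":0,"ty":0,"tz":0,"turn":0},{"grip":1,"tx":0,"ty":0,"tz":0,"turn":0},{"grip":1,"tx":0,"ty":0,"tz":0,"turn":0},{"grip":1,"tx":0,"ty":0,"tz":0,"turn":0},{"grip":1,"tx":0,"ty":0,"tz":0,"turn":0},{"grip":1,"tx":0,"ty":0,"tz":0,"turn":0}]'
```

```text
time_s: 33.73
tool_pos: [0.4294, -0.3412, 0.0002]
tcp_rot: [[-1.0, -0.001, -0.0], [-0.001, 1.0, 0.0], [0.0, 0.0, -1.0]]
force: [0.4, -0.5, 0.2]
opening: 0.999
gripper_force: 0.0
time_s: 34.4
tool_pos: [0.4296, -0.341, 0.0005]
tcp_rot: [[-1.0, -0.001, 0.0], [-0.001, 1.0, 0.0], [-0.0, 0.0, -1.0]]
force: [0.3, 2.0, 2.7]
opening: 0.575
gripper_force: 30.0
```

```bash
python3 -m pendant '[{"grip":1,"tx":0,"ty":0,"tz":-1,"turn":0},{"grip":1,"tx":0,"ty":0,"tz":-2.5,"turn":0},{"grip":1,"tx":0,"ty":0,"tz":-3,"turn":0},{"grip":1,"tx":0,"ty":0,"tz":-3,"turn":0},{"grip":1,"tx":0,"ty":0,"tz":-2.5,"turn":0},{"grip":1,"tx":0,"ty":0,"tz":0,"turn":0}]';python3 -m pendant '[{"grip":1,"tx":-0.15,"ty":3.6,"tz":0,"turn":0},{"grip":1,"tx":-0.15,"ty":3.6,"tz":0,"turn":0},{"grip":1,"tx":-0.15,"ty":3.6,"tz":0,"turn":0},{"grip":1,"tx":-0.15,"ty":3.6,"tz":0,"turn":0},{"grip":1,"tx":-0.15,"ty":3.6,"tz":0,"turn":0},{"grip":1,"tx":-0.15,"ty":3.6,"tz":0,"turn":0},{"grip":1,"tx":-0.15,"ty":3.6,"tz":0,"turn":0},{"grip":1,"tx":-0.15,"ty":3.6,"tz":0,"turn":0}]';python3 -m pendant '[{"grip":1,"tx":0,"ty":0,"tz":0,"turn":0},{"grip":1,"tx":0,"ty":0,"tz":0,"turn":0}]'
python3 - <<'E'
from h import *
s=readout.observe();p=s['tool_pos'];print(p,s['tcp_rot'])
S=grab();a=efit([S],'filter_funnel',p);print(a,'rel',a[0]-p,efit([S],'filter_funnel',p,True,.006)[0]-p)
E
```

```text
time_s: 34.9
tool_pos: [0.4319, -0.3436, 0.1255]
tcp_rot: [[-1.0, -0.0, 0.007], [-0.0, 1.0, -0.004], [-0.007, -0.004, -1.0]]
force: [-0.3, -0.7, -1.6]
opening: 0.578
gripper_force: 30.0
time_s: 35.57
tool_pos: [0.4406, -0.0515, 0.1202]
tcp_rot: [[-1.0, -0.001, -0.001], [-0.001, 1.0, -0.0], [0.001, -0.0, -1.0]]
force: [0.7, -0.0, -1.5]
opening: 0.579
gripper_force: 30.0
time_s: 35.73
tool_pos: [0.441, -0.051, 0.1201]
tcp_rot: [[-1.0, -0.006, -0.001], [-0.006, 1.0, 0.0], [0.001, 0.0, -1.0]]
force: [-0.4, -1.4, -1.5]
opening: 0.578
gripper_force: 30.0
[ 0.44098959 -0.05103807  0.12007112] [[-9.99982646e-01 -5.83426699e-03 -8.17843055e-04]
 [-5.83463898e-03  9.99982876e-01  4.53205115e-04]
 [ 8.15184930e-04  4.57969069e-04 -9.99999563e-01]]
(array([ 0.441 , -0.051 ,  0.1201]), 487) rel [1.04131297e-05 3.80696757e-05 2.88754820e-05] [ 2.10413130e-04  3.80696757e-05 -1.71124518e-04]
```

```bash
python3 -m pendant '[{"grip":1,"tx":-0.03,"ty":0,"tz":1,"turn":0},{"grip":1,"tx":0,"ty":0,"tz":1.2,"turn":0},{"grip":1,"tx":0,"ty":0,"tz":1,"turn":0},{"grip":1,"tx":0,"ty":0,"tz":0.4,"turn":0},{"grip":1,"tx":0,"ty":0,"tz":0,"turn":0},{"grip":1,"tx":0,"ty":0,"tz":0,"turn":0}]'
```

```text
time_s: 36.28
tool_pos: [0.4414, -0.054, 0.0841]
tcp_rot: [[-1.0, 0.001, -0.001], [0.001, 1.0, -0.0], [0.001, -0.0, -1.0]]
force: [0.0, 0.1, -0.8]
opening: 0.578
gripper_force: 30.0
```

```bash
python3 -m pendant '[{"grip":1,"tx":0,"ty":0.3,"tz":0.1,"turn":0},{"grip":1,"tx":0,"ty":0,"tz":0.1,"turn":0},{"grip":1,"tx":0,"ty":0,"tz":0,"turn":0},{"grip":1,"tx":0,"ty":0,"tz":0.4,"turn":0},{"grip":1,"tx":0,"ty":0,"tz":0.4,"turn":0},{"grip":1,"tx":0,"ty":0,"tz":0.2,"turn":0},{"grip":1,"tx":0,"ty":0,"tz":0,"turn":0}]';python3 -m pendant '[{"grip":1,"tx":0,"ty":0,"tz":0.2,"turn":0},{"grip":1,"tx":0,"ty":0,"tz":0,"turn":0}]'
```

```text
time_s: 36.87
tool_pos: [0.4412, -0.0502, 0.0719]
tcp_rot: [[-1.0, -0.001, -0.001], [-0.001, 1.0, -0.0], [0.001, -0.0, -1.0]]
force: [-0.5, -0.4, -1.5]
opening: 0.578
gripper_force: 30.0
time_s: 37.03
tool_pos: [0.4415, -0.0502, 0.0702]
tcp_rot: [[-1.0, -0.001, -0.0], [-0.001, 1.0, -0.0], [0.0, -0.0, -1.0]]
force: [-0.3, -0.5, -1.9]
opening: 0.578
gripper_force: 30.0
```

```bash
python3 -m pendant '[{"grip":1,"tx":0,"ty":0,"tz":0.1,"turn":0},{"grip":1,"tx":0,"ty":0,"tz":0,"turn":0},{"grip":-1,"tx":0,"ty":0,"tz":0,"turn":0},{"grip":-1,"tx":0,"ty":0,"tz":0,"turn":0},{"grip":-1,"tx":0,"ty":0,"tz":0,"turn":0},{"grip":-1,"tx":0,"ty":0,"tz":0,"turn":0},{"grip":-1,"tx":0,"ty":0,"tz":0,"turn":0},{"grip":-1,"tx":0,"ty":0,"tz":0,"turn":0}]';python3 -m pendant '[{"grip":-1,"tx":0,"ty":0,"tz":-1,"turn":0},{"grip":-1,"tx":0,"ty":0,"tz":-3,"turn":0},{"grip":-1,"tx":0,"ty":0,"tz":-3,"turn":0},{"grip":-1,"tx":0,"ty":0,"tz":-2.5,"turn":0},{"grip":-1,"tx":0,"ty":-3,"tz":0,"turn":0},{"grip":-1,"tx":0,"ty":-3,"tz":0,"turn":0},{"grip":-1,"tx":0,"ty":-3,"tz":0,"turn":0},{"grip":-1,"tx":0,"ty":0,"tz":0,"turn":0}]'
python3 - <<'E'
from h import *
print(readout.observe()['tool_pos'])
S=grab();keep(S,'s7');print(efit([S],'filter_funnel',[.4415,-.051,.0695]),efit([S],'filter_funnel',[.4415,-.051,.0695],True,.006))
E
python3 -m pendant '[{"grip":-1,"tx":0,"ty":-3,"tz":0.5,"turn":6},{"grip":-1,"tx":0,"ty":-3,"tz":0.5,"turn":6},{"grip":-1,"tx":0,"ty":0,"tz":0.5,"turn":6},{"grip":-1,"tx":0,"ty":0,"tz":0.5,"turn":6},{"grip":-1,"tx":0,"ty":0,"tz":0.5,"turn":6},{"grip":-1,"tx":0,"ty":0,"tz":0,"turn":0}]'
```

```text
time_s: 37.7
tool_pos: [0.4416, -0.0502, 0.0694]
tcp_rot: [[-1.0, -0.001, -0.0], [-0.001, 1.0, -0.0], [0.0, -0.0, -1.0]]
force: [0.0, -0.9, 0.3]
opening: 0.992
gripper_force: 0.0
time_s: 38.37
tool_pos: [0.4415, -0.146, 0.1659]
tcp_rot: [[-1.0, 0.006, 0.002], [0.006, 1.0, -0.003], [-0.002, -0.003, -1.0]]
force: [-0.3, 0.3, 0.0]
opening: 1.0
gripper_force: 0.0
[ 0.4414802 -0.1460343  0.1658587]
(array([ 0.4415, -0.0504,  0.0695]), 728) (array([ 0.4417, -0.0502,  0.0689]), 728)
time_s: 38.92
tool_pos: [0.4382, -0.1987, 0.1389]
tcp_rot: [[-0.865, 0.502, -0.002], [0.502, 0.865, 0.001], [0.002, -0.0, -1.0]]
force: [0.1, 0.9, -0.2]
opening: 1.005
gripper_force: 0.0
```

```bash
python3 -m pendant '[{"grip":-1,"tx":-2.45,"ty":-2.65,"tz":0,"turn":0},{"grip":-1,"tx":-2.45,"ty":-2.65,"tz":0,"turn":0},{"grip":-1,"tx":-2.45,"ty":-2.65,"tz":0,"turn":0},{"grip":-1,"tx":-2.45,"ty":-2.65,"tz":0,"turn":0},{"grip":-1,"tx":-2.45,"ty":-2.65,"tz":0,"turn":0},{"grip":-1,"tx":-2.45,"ty":-2.65,"tz":0,"turn":0},{"grip":-1,"tx":-2.45,"ty":-2.65,"tz":0,"turn":0},{"grip":-1,"tx":0,"ty":0,"tz":0,"turn":0}]';python3 - <<'E'
from h import *
s=readout.observe();print(s['qpos'])
S=grab();keep(S,'s8');a=efit([S],'filter_lid',[.4942,-.447,0]);print(a,efit([S],'filter_lid',[.4942,-.447,0],True))
print('tool cm',100*(np.array(s['tcp_rot']).T@(a[0]-s['tool_pos'])))
E
```

```text
time_s: 39.58
tool_pos: [0.494, -0.453, 0.1403]
tcp_rot: [[-0.866, 0.5, -0.0], [0.5, 0.866, -0.006], [-0.003, -0.005, -1.0]]
force: [-0.7, 0.3, 0.2]
opening: 0.996
gripper_force: 0.0
[ 14.98547955  40.96380784  36.76772204  89.4758529  -27.11300616
  58.51175988 119.30320868]
(array([ 0.4932, -0.4464,  0.    ]), 799) (array([ 0.4936, -0.4466, -0.0018]), 799)
tool cm [ 0.43309705  0.59947818 14.02364207]
```

```bash
python3 -m pendant '[{"grip":-0.2,"tx":0.4,"ty":0.53,"tz":2,"turn":0},{"grip":-0.2,"tx":0,"ty":0,"tz":3,"turn":0},{"grip":-0.2,"tx":0,"ty":0,"tz":3,"turn":0},{"grip":-0.2,"tx":0,"ty":0,"tz":2,"turn":0},{"grip":-0.2,"tx":0,"ty":0,"tz":2,"turn":0},{"grip":-0.2,"tx":0,"ty":0,"tz":1,"turn":0},{"grip":-0.2,"tx":0,"ty":0,"tz":0,"turn":0},{"grip":-0.2,"tx":0,"ty":0,"tz":0,"turn":0}]';python3 - <<'E'
from h import *
s=readout.observe()
S=grab();a=efit([S,load('s8')],'filter_lid',[.4934,-.4465,0]);print(a,efit([S],'filter_lid',[.4934,-.4465,0]))
print('tool cm',100*(np.array(s['tcp_rot']).T@(a[0]-s['tool_pos'])))
E
```

```text
time_s: 40.3
tool_pos: [0.4943, -0.4389, 0.01]
tcp_rot: [[-0.867, 0.498, 0.0], [0.498, 0.867, 0.001], [0.0, 0.0, -1.0]]
force: [-0.6, -0.2, 0.0]
opening: 0.599
gripper_force: 0.0
(array([ 0.4932, -0.4459,  0.    ]), 714) (array([ 0.4932, -0.4459,  0.    ]), 634)
tool cm [-0.25379062 -0.66012432  0.99588614]
```

```bash
python3 -m pendant '[{"grip":-0.2,"tx":-0.26,"ty":-0.67,"tz":0,"turn":0},{"grip":-0.2,"tx":0,"ty":0,"tz":0,"turn":0},{"grip":-0.2,"tx":0,"ty":0,"tz":1,"turn":0},{"grip":-0.2,"tx":0,"ty":0,"tz":1,"turn":0},{"grip":-0.2,"tx":0,"ty":0,"tz":0.8,"turn":0},{"grip":-0.2,"tx":0,"ty":0,"tz":0.3,"turn":0},{"grip":-0.2,"tx":0,"ty":0,"tz":0,"turn":0},{"grip":-0.2,"tx":0,"ty":0,"tz":0,"turn":0}]'
```

```text
time_s: 41.02
tool_pos: [0.4925, -0.4467, -0.022]
tcp_rot: [[-0.866, 0.499, -0.001], [0.499, 0.866, 0.0], [0.001, 0.0, -1.0]]
force: [-0.1, 0.2, -0.6]
opening: 0.604
gripper_force: 0.0
```

```bash
python3 -m pendant '[{"grip":1,"tx":-0.03,"ty":0.08,"tz":0,"turn":0},{"grip":1,"tx":0,"ty":0,"tz":0,"turn":0},{"grip":1,"tx":0,"ty":0,"tz":0,"turn":0},{"grip":1,"tx":0,"ty":0,"tz":0,"turn":0},{"grip":1,"tx":0,"ty":0,"tz":0,"turn":0},{"grip":1,"tx":0,"ty":0,"tz":0,"turn":0},{"grip":1,"tx":0,"ty":0,"tz":0,"turn":0},{"grip":1,"tx":0,"ty":0,"tz":0,"turn":0}]'
```

```text
time_s: 41.68
tool_pos: [0.4934, -0.4464, -0.0214]
tcp_rot: [[-0.866, 0.499, 0.0], [0.499, 0.866, -0.0], [-0.0, 0.0, -1.0]]
force: [-0.8, 1.0, 2.3]
opening: 0.167
gripper_force: 30.0
```

```bash
python3 -m pendant '[{"grip":1,"tx":0,"ty":0,"tz":-1.5,"turn":0},{"grip":1,"tx":0,"ty":0,"tz":-3,"turn":0},{"grip":1,"tx":0,"ty":0,"tz":-3.5,"turn":0},{"grip":1,"tx":0,"ty":0,"tz":-3.5,"turn":0},{"grip":1,"tx":0,"ty":0,"tz":-3.5,"turn":0},{"grip":1,"tx":0,"ty":0,"tz":-2,"turn":0},{"grip":1,"tx":0,"ty":0,"tz":0,"turn":0}]';python3 -m pendant '[{"grip":1,"tx":2.45,"ty":2.65,"tz":0,"turn":0},{"grip":1,"tx":2.45,"ty":2.65,"tz":0,"turn":0},{"grip":1,"tx":2.45,"ty":2.65,"tz":0,"turn":0},{"grip":1,"tx":2.45,"ty":2.65,"tz":0,"turn":0},{"grip":1,"tx":2.45,"ty":2.65,"tz":0,"turn":0},{"grip":1,"tx":2.45,"ty":2.65,"tz":0,"turn":0},{"grip":1,"tx":2.45,"ty":2.65,"tz":0,"turn":0},{"grip":1,"tx":0,"ty":0,"tz":0,"turn":0}]';python3 -m pendant '[{"grip":1,"tx":0,"ty":0,"tz":0,"turn":-6},{"grip":1,"tx":0,"ty":0,"tz":0,"turn":-6},{"grip":1,"tx":0,"ty":0,"tz":0,"turn":-6},{"grip":1,"tx":0,"ty":0,"tz":0,"turn":-6},{"grip":1,"tx":0,"ty":0,"tz":0,"turn":-6},{"grip":1,"tx":0,"ty":0,"tz":0,"turn":0},{"grip":1,"tx":0,"ty":0,"tz":0,"turn":0}]'
python3 - <<'E'
from h import *
s=readout.observe();p=s['tool_pos']
S=grab();a=efit([S],'filter_lid',p+[0,0,.0214]);print(a,'rel',a[0]-p,efit([S],'filter_lid',p+[0,0,.0214],True,.006)[0]-p)
print(efit([S],'filter_funnel',[.4415,-.0504,.0695]))
C=cam('wrist');im=optics.capture('wrist');cv2.imwrite('pics/w10.png',cv2.resize(im,(768,576))[:,:,::-1])
E
```

```text
time_s: 42.27
tool_pos: [0.4952, -0.4491, 0.1549]
tcp_rot: [[-0.866, 0.5, 0.007], [0.5, 0.866, -0.006], [-0.009, -0.002, -1.0]]
force: [0.7, -0.5, -1.6]
opening: 0.17
gripper_force: 30.0
time_s: 42.93
tool_pos: [0.4352, -0.192, 0.1472]
tcp_rot: [[-0.87, 0.493, -0.004], [0.493, 0.87, 0.006], [0.007, 0.003, -1.0]]
force: [0.2, -0.7, -2.0]
opening: 0.171
gripper_force: 30.0
time_s: 43.52
tool_pos: [0.437, -0.2001, 0.1483]
tcp_rot: [[-1.0, 0.003, -0.0], [0.003, 1.0, 0.0], [0.0, 0.0, -1.0]]
force: [0.9, -0.3, -1.3]
opening: 0.173
gripper_force: 30.0
(array([ 0.4382, -0.2001,  0.1697]), 355) rel [ 1.21513744e-03 -4.05841306e-06  2.13590596e-02] [ 2.21513744e-03 -4.05841306e-06  1.95590596e-02]
(array([ 0.4423, -0.0506,  0.0695]), 736)
```

View pics/w10.png

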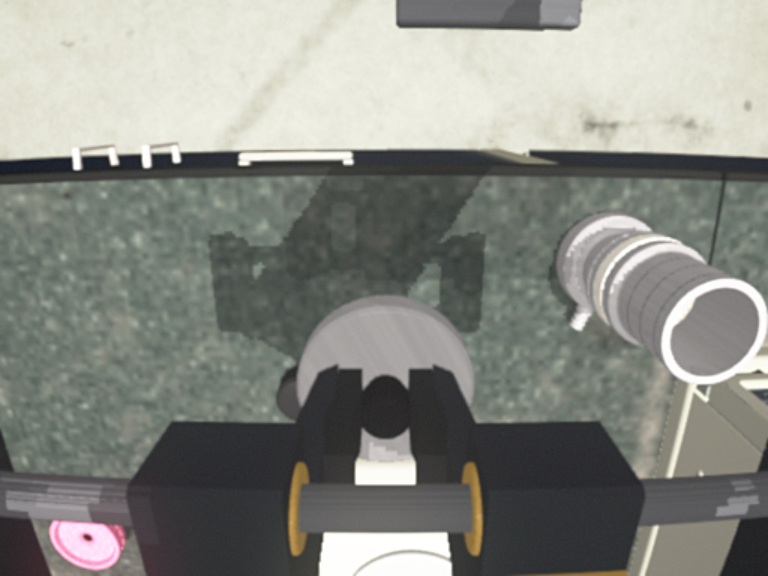

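The lid hangs level between the fingers at (385,375), and the stack of base, ring and funnel stands at (670,300). Moving over the funnel.

```bash
python3 -m pendant '[{"grip":1,"tx":-0.08,"ty":3,"tz":0,"turn":0},{"grip":1,"tx":-0.08,"ty":3,"tz":0,"turn":0},{"grip":1,"tx":-0.08,"ty":3,"tz":0,"turn":0},{"grip":1,"tx":-0.08,"ty":3,"tz":0,"turn":0},{"grip":1,"tx":-0.08,"ty":3,"tz":0,"turn":0},{"grip":1,"tx":0,"ty":0,"tz":1,"turn":0},{"grip":1,"tx":0,"ty":0,"tz":0,"turn":0},{"grip":1,"tx":0,"ty":0,"tz":0,"turn":0}]';python3 -m pendant '[{"grip":1,"tx":0,"ty":0,"tz":0.6,"turn":0},{"grip":1,"tx":0,"ty":0,"tz":0.6,"turn":0},{"grip":1,"tx":0,"ty":0,"tz":0,"turn":0},{"grip":1,"tx":0,"ty":0,"tz":0,"turn":0}]'
python3 - <<'E'
from h import *
s=readout.observe();p=s['tool_pos'];print(p)
S=grab();a=efit([S],'filter_lid',p+[0,0,.0214]);print(a,'rel',a[0]-p)
E
```

```text
time_s: 44.28
tool_pos: [0.4407, -0.0506, 0.1381]
tcp_rot: [[-1.0, 0.0, -0.001], [0.0, 1.0, -0.001], [0.001, -0.001, -1.0]]
force: [0.1, 0.1, -0.3]
opening: 0.166
gripper_force: 30.0
time_s: 44.62
tool_pos: [0.4408, -0.0508, 0.126]
tcp_rot: [[-1.0, 0.001, -0.001], [0.001, 1.0, -0.0], [0.001, -0.0, -1.0]]
force: [-0.1, 0.5, -1.1]
opening: 0.164
gripper_force: 30.0
[ 0.44083878 -0.0507918   0.12604938]
(array([ 0.442 , -0.0506,  0.1474]), 332) rel [0.00116122 0.0001918  0.02135062]
```

Lid at (0.442, −0.0506) against a funnel at (0.4417, −0.0504), so it's aligned. Lowering 25 mm more.

```bash
python3 -m pendant '[{"grip":1,"tx":0,"ty":0,"tz":0.5,"turn":0},{"grip":1,"tx":0,"ty":0,"tz":0.5,"turn":0},{"grip":1,"tx":0,"ty":0,"tz":0.5,"turn":0},{"grip":1,"tx":0,"ty":0,"tz":0.4,"turn":0},{"grip":1,"tx":0,"ty":0,"tz":0.3,"turn":0},{"grip":1,"tx":0,"ty":0,"tz":0,"turn":0}]';python3 -m pendant '[{"grip":1,"tx":0,"ty":0,"tz":0.2,"turn":0},{"grip":1,"tx":0,"ty":0,"tz":0.1,"turn":0},{"grip":1,"tx":0,"ty":0,"tz":0,"turn":0}]'
```

```text
time_s: 45.17
tool_pos: [0.4408, -0.05, 0.1037]
tcp_rot: [[-1.0, -0.001, -0.001], [-0.001, 1.0, -0.0], [0.001, -0.0, -1.0]]
force: [-0.0, -0.6, -0.6]
opening: 0.168
gripper_force: 30.0
time_s: 45.42
tool_pos: [0.4412, -0.05, 0.1013]
tcp_rot: [[-1.0, -0.001, -0.0], [-0.001, 1.0, -0.0], [0.0, -0.0, -1.0]]
force: [0.4, -0.9, -1.8]
opening: 0.168
gripper_force: 30.0
```

```bash
python3 -m pendant '[{"grip":1,"tx":0,"ty":0,"tz":0.1,"turn":0},{"grip":1,"tx":0,"ty":0,"tz":0,"turn":0}]';python3 -m pendant '[{"grip":-0.3,"tx":0,"ty":0,"tz":0,"turn":0},{"grip":-0.3,"tx":0,"ty":0,"tz":0,"turn":0},{"grip":-0.3,"tx":0,"ty":0,"tz":0,"turn":0},{"grip":-0.3,"tx":0,"ty":0,"tz":-1,"turn":0},{"grip":-0.3,"tx":0,"ty":0,"tz":-2.5,"turn":0},{"grip":-0.3,"tx":0,"ty":0,"tz":-2.5,"turn":0},{"grip":-0.3,"tx":0,"ty":0,"tz":-2,"turn":0},{"grip":-0.3,"tx":0,"ty":0,"tz":0,"turn":0}]';python3 -m pendant '[{"grip":-0.3,"tx":0,"ty":-3,"tz":0,"turn":0},{"grip":-0.3,"tx":0,"ty":-3,"tz":0,"turn":0},{"grip":-0.3,"tx":0,"ty":-3,"tz":0,"turn":0},{"grip":-0.3,"tx":0,"ty":0,"tz":0,"turn":0},{"grip":-0.3,"tx":0,"ty":0,"tz":0,"turn":0}]'
python3 - <<'E'
from h import *
S=grab();print(efit([S],'filter_lid',[.4417,-.0502,.1215]),efit([S],'filter_lid',[.4417,-.0502,.1215],True,.006))
im=optics.capture('side');C=cam('side');K,D,R,c=C
u,v=cv2.projectPoints(((np.array([[.4417,-.05,.08]])-c)@R),np.zeros(3),np.zeros(3),K,D)[0].ravel().astype(int)
a=im[max(v-45,0):v+45,u-40:u+40];b=cv2.resize(a,None,fx=5,fy=5,interpolation=cv2.INTER_CUBIC)
iw=optics.capture('wrist')[60:300,240:480];iw=cv2.resize(iw,(384,384));z=np.zeros((450,384,3),np.uint8);z[:384]=iw
cv2.imwrite('pics/end.png',np.hstack([b[:450],z])[:,:,::-1])
E
```

```text
time_s: 45.58
tool_pos: [0.4413, -0.05, 0.1004]
tcp_rot: [[-1.0, -0.001, 0.0], [-0.001, 1.0, 0.0], [-0.0, 0.0, -1.0]]
force: [0.0, 0.6, -0.2]
opening: 0.169
gripper_force: 30.0
time_s: 46.25
tool_pos: [0.4439, -0.0503, 0.1843]
tcp_rot: [[-1.0, -0.0, 0.007], [-0.0, 1.0, 0.001], [-0.007, 0.001, -1.0]]
force: [0.5, 0.3, -0.3]
opening: 0.654
gripper_force: 0.0
time_s: 46.67
tool_pos: [0.4408, -0.1415, 0.1804]
tcp_rot: [[-1.0, 0.003, -0.0], [0.003, 1.0, -0.0], [0.0, -0.0, -1.0]]
force: [-0.2, 0.8, -0.9]
opening: 0.652
gripper_force: 0.0
(array([ 0.4427, -0.0504,  0.1215]), 634) (array([ 0.4433, -0.0494,  0.1189]), 635)
```

View pics/end.png

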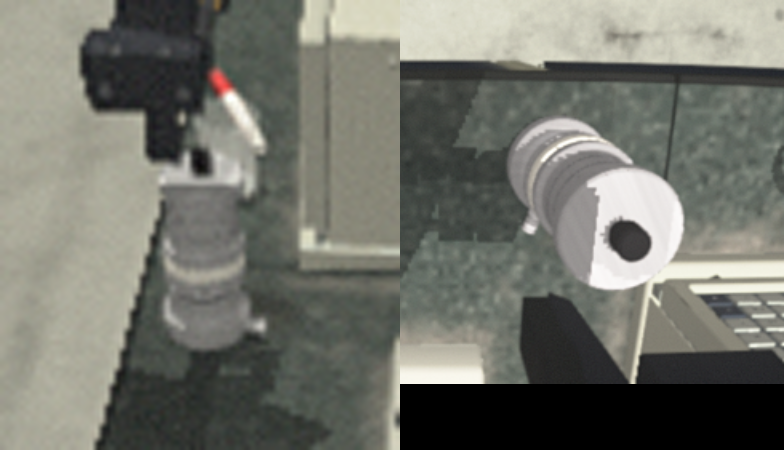

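The side crop shows a straight, upright stack with the lid level at (200,165), and the wrist crop shows the lid on the funnel at (620,230). The gripper is clear, so I'm handing in.

```bash
python3 -c "
from plant import job
print(job.hand_in())"
```

```text
the job is handed in; nothing more can be done
None
```

The filter is stacked on the manifold in order (base, disc, ring, funnel, lid), every part has been let go, the bystanders were never touched as far as I could tell, and the job was handed in at about 47 s; the hand-in gave no verdict, but in the camera images each part looked level, centred and home.

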